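# Fetch the dosing cup from behind the canisters

### The arm

A 6-joint arm with a two-finger parallel gripper is mounted at the origin on the work surface. World frame = base frame: x ahead of the robot, y to its left, z up, the work surface at z = 0. Lengths are in m, angles in rad, forces in N, time in s.
With the tool pointing down it reaches from about 0.35 to 0.975 m from the base axis. Payload 17.4 kg.
Tool frame: the origin (TCP) lies midway between the tips of the shut fingers; the grasp point (between the pads) lies 19 mm behind it; z points along the fingers, y is the direction in which the jaws open and shut (so a half turn about z gives the same grasp; the last joint's range is limited). The gripper opens to 85 mm and grips with 20 to 120 N. Pads are 22 mm wide; open, the fingers measure 114 mm over their backs; the gripper's body (76 mm by 85 mm) begins 54 mm behind the grasp point. The pads swing forward as they close: fully open they stand 13 mm farther back than shut.
Start: joints at [-1.237, 0.116, 1.442, -0, 1.584, -0.038], TCP at [0.245, -0.629, 0.2] pointing down, gripper open.
Joint ranges: [-2.83, 2.83], [-0.83, 2.19], [0.07, 2.5], [-1.14, 4.28], [0.01, 3], [-2.97, 2.97]. Speed limits (rad/s): [1.89, 1.89, 2.22, 3.14, 3.14, 3.14].

### API

Orientations are given as a 3x3 rotation matrix whose columns are the frame's x, y, z axes.
In Python, from cell import status, vision, manip gives the robot as it stands.
- The arm moves only by the tool carry_out, never from a script. Its argument "motion" is one flat list of numbers, 7 for each row, row after row: the shift along the tool's x, y, z in mm, then the turn, a rotation vector about the tool's x, y, z in degrees, then the closure, from -1 (fully open) to 1 (shut), so that 0 is half open. In form: [dx, dy, dz, ax, ay, az, hand, dx, dy, dz, ax, ay, az, hand, ...]. A call has 1 to 5 rows; each row is the pose to reach, as a shift and turn from the pose measured when the call began, along the tool's axes at that moment; what a row does not reach only later rows make up. A row lasts 1/12 s, in which the tool goes at most 41.7 mm and 7.16 degrees, less where a joint would pass 70% of its speed; a pose out of reach is approached as far as the arm can. A call with a gripper value outside its range is refused whole. The fingers move at their own pace and stop on an object; "grip_force" is the grip in N (left out, the last holds). Time passes only in rows, so rows that repeat a pose let the fingers close. It gives the time, the measured TCP pose, the force and the opening at its end, in the units of the state.
- status.get_obs(): the state, without advancing time (a new reading comes with each control period).
- vision.snapshot(name): name is "scene" or "top" or "wrist"; returns a dict with "img" (400x640x3 uint8, blue, green, red), "z_map" (400x640 float32, m along the optical axis (not along the pixel's ray), 0 where there is no reading), "camera_matrix" (3x3 intrinsics, pixels), "R" (3x3) and "t" (3): a world point X has camera coordinates R X + t. Camera axes: x right, y down, z forward; pixel columns grow to the right and rows downward; lengths in m; the calibration is good to about 2 mm. The wrist camera is an equidistant fisheye: a pixel r from the principal point sees the ray r / f radians off the axis. A picture is of the moment at which its call begins.
- manip.finish_job(): hands the job in, once; it reports no verdict.
The state is a dict: "clock": time; "q": joint angles; "dq": joint speeds; "joint_torque": joint torques, N m; "eef_pos": TCP position; "ee_rot": TCP orientation; "ft_force": force on the tool from outside, world axes, zero at the start; "wrist_torque": the same for the moment, N m; "grip_width": opening from 0.0 (shut) to 1.0 (fully open).
Only numpy, scipy, OpenCV 4.12 (cv2) and the standard library are available. Lean on these libraries where they do the work, as an engineer would, in place of code of your own. Each camera call takes 0.05 s, during which the arm holds its last target. There are 200 camera calls.

### The job

The little steel dosing cup is boxed in by three canisters on the wooden tray: first move all three canisters onto the chopping board, leaving the cup where it is, then set the cup upright in the middle of the coffee scale's plate while they wait there. After that put each canister back upright in the middle of the very inlay it came from. Tip nothing over, and leave the pepper mill and the jar alone.

Things in the scene. Friction and masses are not known exactly. Their poses are not given: they have to be found in the camera images.
- tall_canister: grey cylindrical kitchen canister with a brushed steel lid fixed on it, slim, flat lid without a knob: 50 mm in diameter all the way up, 124 mm high to the flat of the lid; about 0.3 kg, solid, loose; grip it across its top. Origin: centre of the underside, z up. It starts upright on one of the three large inlays of the tray.
- middle_canister: grey cylindrical kitchen canister with a brushed steel lid fixed on it, ball knob on the lid: 56 mm in diameter all the way up, 112 mm high to the flat of the lid, with a 16 mm ball knob standing 17 mm higher; about 0.3 kg, solid, loose; grip it across its top. Origin: centre of the underside, z up. It starts upright on one of the three large inlays of the tray.
- short_canister: grey cylindrical kitchen canister with a brushed steel lid fixed on it, squat, bar grip on the lid: 62 mm in diameter all the way up, 100 mm high to the flat of the lid, with a bar grip 36 by 7 mm standing 10 mm higher; about 0.3 kg, solid, loose; grip it across its top. Origin: centre of the underside, z up. It starts upright on one of the three large inlays of the tray.
- cup: low open steel dosing cup without a handle, 52 mm in diameter at the rim, 49 mm at the foot, 45 mm high, wall 3 mm, about 0.11 kg, loose. Origin: centre of the underside, z up. It starts upright on the small inlay of the tray, 64 mm centre to centre from each of the three taller canisters, too close for a gripper to come down to it between them.
- tray: fixed wooden tray, 220 (x) by 250 (y) mm, floor 12 mm thick, rim lip 8 mm wide, 20 mm high. Origin: centre of the underside; x away from the robot at yaw 0. Dark inlays flush with the floor mark the places, in its frame: the cup's (57 mm wide) at (30, 0) mm, the canisters' (69 mm) at (-34, 0), (30, 64), (30, -64). A canister starts centred on each of these three; which stands where varies.
- board: fixed dark grey plastic chopping board lying flat, 220 mm (x) by 260 mm (y), 12 mm thick, flat top with a shallow dark hand-hold mark near its -x edge; empty at the start. Origin: centre of the underside, z up.
- scale_pan (a point): fixed coffee scale: black housing 150 mm (x) by 130 mm (y) by 18 mm high with a steel weighing plate 110 mm (x) by 120 mm (y), its top 24 mm above the counter, and a blank display strip on the -x side. This point is the centre of the plate's top face (15 mm to +x of the housing's centre), z up. The plate does not move.
- mill: bystander: turned dark wooden pepper mill, 54 mm wide, 130 mm high, loose, near the work. Origin: centre of the underside. Leave alone.
- jar: bystander: amber glass jar with a steel cap, 68 mm wide, 85 mm high, loose, near the work. Origin: centre of the underside. Leave alone.
There are look-alikes about, which are no part of the job. Leave any yellow look-alike of the short_canister alone.

How it is judged:
On the way, in this order (a step that is already met when the one before it is completed fails the run):
1. all three canisters stand upright on the chopping board, released, and the cup is still in its place on the tray (within 20 mm) (x of tall_canister in the frame of board between -0.095 and 0.095 m and y of tall_canister in the frame of board between -0.115 and 0.115 m and z of tall_canister in the frame of board between 0.008 and 0.02 m and angle between each of tall_canister, middle_canister, short_canister's own z axis and vertical below 0.1 rad and x of middle_canister in the frame of board between -0.095 and 0.095 m and y of middle_canister in the frame of board between -0.115 and 0.115 m and z of middle_canister in the frame of board between 0.008 and 0.02 m and x of short_canister in the frame of board between -0.095 and 0.095 m and y of short_canister in the frame of board between -0.115 and 0.115 m and z of short_canister in the frame of board between 0.008 and 0.02 m and contact force between the fingers and tall_canister below 0.5 N and contact force between the fingers and middle_canister below 0.5 N and contact force between the fingers and short_canister below 0.5 N and contact force between the fingers and cup below 0.5 N and distance of cup from where it was at the start of the episode below 0.02 m), for 0.2 s.
2. the cup stands upright in the middle of the scale's plate (within 15 mm), released, with all three canisters still on the board (x of tall_canister in the frame of board between -0.095 and 0.095 m and y of tall_canister in the frame of board between -0.115 and 0.115 m and z of tall_canister in the frame of board between 0.008 and 0.02 m and angle between each of tall_canister, middle_canister, short_canister, cup's own z axis and vertical below 0.1 rad and x of middle_canister in the frame of board between -0.095 and 0.095 m and y of middle_canister in the frame of board between -0.115 and 0.115 m and z of middle_canister in the frame of board between 0.008 and 0.02 m and x of short_canister in the frame of board between -0.095 and 0.095 m and y of short_canister in the frame of board between -0.115 and 0.115 m and z of short_canister in the frame of board between 0.008 and 0.02 m and horizontal distance between cup and scale_pan below 0.015 m and z of cup in the frame of scale_pan between -0.004 and 0.006 m and contact force between the fingers and tall_canister below 0.5 N and contact force between the fingers and middle_canister below 0.5 N and contact force between the fingers and short_canister below 0.5 N and contact force between the fingers and cup below 0.5 N), for 0.2 s.
At the end, for the whole second after the job is handed in: each canister stands upright within 15 mm of where it stood at the start, and the cup stands upright on the scale's plate within 15 mm of its centre; all released and at rest (tilt under 0.1 rad, speed under 0.02 m/s) (distance of each of tall_canister, middle_canister, short_canister from where it was at the start of the episode below 0.015 m and angle between each of tall_canister, middle_canister, short_canister, cup's own z axis and vertical below 0.1 rad and linear speed of each of tall_canister, middle_canister, short_canister, cup below 0.02 m/s and horizontal distance between cup and scale_pan below 0.015 m and z of cup in the frame of scale_pan between -0.004 and 0.006 m and contact force between the fingers and tall_canister below 0.5 N and contact force between the fingers and middle_canister below 0.5 N and contact force between the fingers and short_canister below 0.5 N and contact force between the fingers and cup below 0.5 N); the robot touches nothing.
It fails at once if a canister or the cup is tipped over (more than 0.7 rad) (angle between any of tall_canister, middle_canister, short_canister, cup's own z axis and vertical above 0.7 rad).
It fails at once if the pepper mill or the jar is moved by more than 20 mm (distance of any of mill, jar from where it was at the start of the episode above 0.02 m).
It also fails if it takes over 147 s, if anything falls off the work surface, if the arm or the gripper's body presses on something with over 40 N, if the wrist force passes 120 N, or if a joint passes its speed limit or range.

## Working session

There is one attempt and no reset: what is moved stays moved. The work goes in short steps, Python scripts to look and compute and a tool call to move; the robot and the scene stay as the last step left them, time stands still between calls to the robot, and variables do not carry over. Pictures are saved under pics/ and viewed, about 12 in all and at most 16, crops included, and the job is handed in when it is done.

Besides the shell and the picture viewer there is one more tool, called after ">>>" as name(argument=value, ...), one argument or row to a line, values as JSON. carry_out: Moves the arm, as the interface text tells. Its arguments: {"type":"object","properties":{"motion":{"type":"array","items":{"type":"number"}},"grip_force":{"type":"number"}},"required":["motion"]}

```bash
mkdir -p pics; python3 - <<'E'
from cell import status,vision
import cv2,numpy as np
o=status.get_obs(); print({k:np.round(v,3).tolist() for k,v in o.items()})
for n in ['scene','top']:
    s=vision.snapshot(n); np.savez(f'{n}0.npz',**s); cv2.imwrite(f'pics/{n}0.png',s['img'])
    print(n,s['camera_matrix'].round(1).tolist(),(-s['R'].T@s['t']).round(3),s['R'].round(3).tolist())
E
```

```text
{'clock': 0.0, 'q': [-1.237, 0.116, 1.442, 0.0, 1.584, -0.038], 'dq': [0.0, 0.0, -0.0, 0.0, -0.001, -0.001], 'joint_torque': [-0.0, -73.198, -63.249, -0.0, 0.006, -0.0], 'eef_pos': [0.245, -0.629, 0.199], 'ee_rot': [[0.932, 0.363, -0.0], [0.363, -0.932, 0.001], [0.0, -0.001, -1.0]], 'ft_force': [-0.611, 0.676, 0.465], 'wrist_torque': [0.016, 0.034, -0.021], 'grip_width': 1.0}
scene [[404.8, 0.0, 320.3], [0.0, 404.8, 202.8], [0.0, 0.0, 1.0]] [ 1.418 -0.049  0.879] [[0.039, 0.999, 0.017], [0.649, -0.013, -0.761], [-0.76, 0.041, -0.649]]
top [[389.0, 0.0, 322.7], [0.0, 389.0, 196.5], [0.0, 0.0, 1.0]] [0.411 0.023 0.995] [[-0.008, -1.0, 0.023], [-0.996, 0.006, -0.093], [0.093, -0.024, -0.995]]
```

View pics/top0.png

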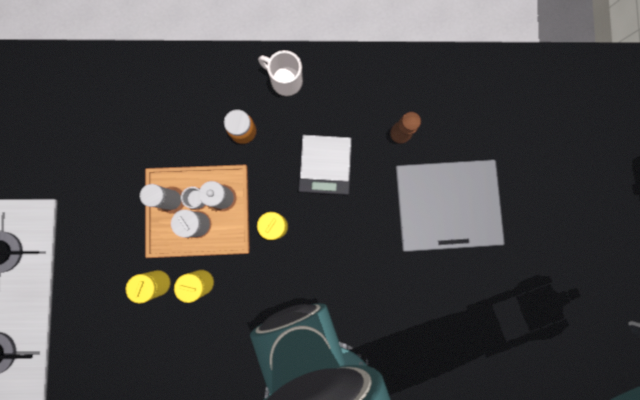

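View pics/scene0.png

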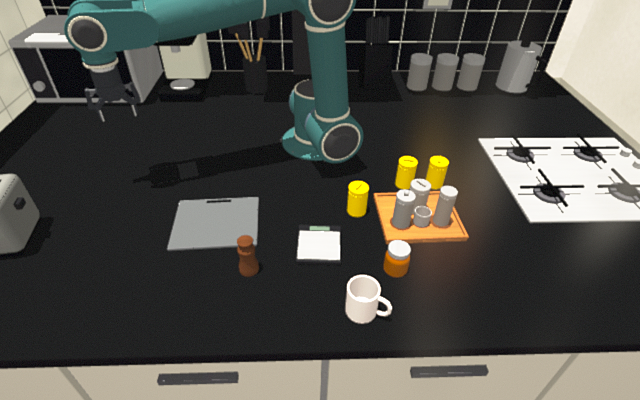

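The top view shows the grey canisters on the tray: tall (153,196), knob/middle (212,194) and bar/short (187,223), with the cup at (193,198). The scale plate is at (326,157), the board at (450,205), the jar at (240,125) and the mill at (405,127). There are yellow bar-lid look-alikes at (272,226), (148,287) and (193,287). The short canister is the grey one with a bar at (187,223).

```bash
cat > h.py <<'E'
import numpy as np,cv2
def cloud(s):
    K,R,t=s['camera_matrix'],s['R'],s['t']; v,u=np.mgrid[:400,:640]; d=s['z_map']
    X=np.stack([(u-K[0,2])/K[0,0]*d,(v-K[1,2])/K[1,1]*d,d],-1)
    W=(X-t)@R; W[d==0]=np.nan; return W
def cast(s,uv,z):
    K,R,t=s['camera_matrix'],s['R'],s['t']; uv=np.atleast_2d(np.asarray(uv,float))
    r=np.c_[(uv[:,0]-K[0,2])/K[0,0],(uv[:,1]-K[1,2])/K[1,1],np.ones(len(uv))]@R
    c=-R.T@t; return c+r*((z-c[2])/r[:,2])[:,None]
def rect(s,m,z):  # largest blob -> corners on plane z -> min area rect (mm)
    c=max(cv2.findContours(m.astype(np.uint8)*255,cv2.RETR_EXTERNAL,cv2.CHAIN_APPROX_NONE)[0],key=cv2.contourArea)
    W=cast(s,c[:,0],z)[:,:2]*1000
    return cv2.minAreaRect(W.astype(np.float32))
def lid(s,z,box,grey=True,tol=.006):
    W=cloud(s); m=(abs(W[...,2]-z)<tol)&(W[...,0]>box[0])&(W[...,0]<box[1])&(W[...,1]>box[2])&(W[...,1]<box[3])
    if grey: m&=cv2.cvtColor(s['img'],cv2.COLOR_BGR2HSV)[...,1]<90
    n,l,st,_=cv2.connectedComponentsWithStats(m.astype(np.uint8))
    out=[]
    for i in range(1,n):
        if st[i,4]<40: continue
        c=max(cv2.findContours((l==i).astype(np.uint8),cv2.RETR_EXTERNAL,cv2.CHAIN_APPROX_NONE)[0],key=len)
        (x,y),r=cv2.minEnclosingCircle((cast(s,c[:,0],z)[:,:2]*1000).astype(np.float32))
        out.append((round(x,1),round(y,1),round(2*r,1),st[i,4]))
    return out
E
python3 - <<'E'
from h import *
for n in ['top','scene']:
    s=dict(np.load(n+'0.npz')); W=cloud(s); hsv=cv2.cvtColor(s['img'],cv2.COLOR_BGR2HSV)
    H,S,V=[hsv[...,i].astype(int) for i in range(3)]
    print(n,'counter z',np.nanmedian(W[...,2][(W[...,0]>.5)&(W[...,0]<.9)&(abs(W[...,1])<.3)]).round(4))
    m=(abs(W[...,0]-.4)<.4)&(W[...,1]>0)&(H>5)&(H<20)&(S>100)&(V>60)&(W[...,2]<.05)&(W[...,0]<.53)
    print('tray',rect(s,cv2.morphologyEx(m.astype(np.uint8),cv2.MORPH_CLOSE,np.ones((25,25))),.02))
    b=(S<60)&(V>60)&(W[...,1]<-.12)&(W[...,1]>-.6)&(W[...,0]>.2)&(W[...,0]<.6)&(W[...,2]<.03)
    print('board',rect(s,b,.012))
    p=(V>160)&(S<60)&(W[...,1]<.12)&(W[...,1]>-.1)&(W[...,0]>.35)&(W[...,0]<.6)&(W[...,2]<.05)
    print('pan',rect(s,p,.024))
    box=(.25,.55,.15,.6)
    for k,z in dict(tall=.136,mid=.124,short=.112,cup=.057).items(): print(k,lid(s,z,box))
    for k,z in dict(jar=.085,mill=.13).items(): print(k,lid(s,z,(.45,.75,-.35,.35),False,.012))
    print('yellow',lid(s,.1,(.1,.55,.05,.6),False))
s=dict(np.load('top0.npz'));cv2.imwrite('pics/crop1.png',cv2.resize(s['img'][110:310,110:320],None,fx=2.85,fy=2.85,interpolation=cv2.INTER_CUBIC))
E
```

```text
top counter z -0.0007
tray ((443.9837951660156, 312.46905517578125), (173.87110900878906, 255.49888610839844), 1.9371531009674072)
board ((480.18621826171875, -324.0560607910156), (222.4519500732422, 263.11517333984375), 3.2219736576080322)
pan ((571.3889770507812, -6.898326873779297), (121.4560546875, 56.216617584228516), 89.70829010009766)
tall [(497.2, 378.6, 50.5, np.int32(407)), (500.9, 251.8, 16.1, np.int32(42))]
mid [(501.4, 251.4, 55.7, np.int32(444)), (495.7, 372.3, 45.7, np.int32(43)), (436.3, 311.2, 35.4, np.int32(54))]
short [(495.7, 369.2, 43.7, np.int32(41)), (435.8, 313.2, 61.8, np.int32(538))]
cup [(499.2, 315.8, 52.0, np.int32(81))]
jar [(674.7, 204.3, 61.6, np.int32(502)), (667.7, -203.1, 47.2, np.int32(116)), (499.8, 244.5, 51.5, np.int32(51))]
mill [(666.5, -200.7, 34.6, np.int32(135)), (500.8, 249.8, 55.3, np.int32(486))]
yellow [(495.7, 375.0, 48.1, np.int32(45)), (429.0, 121.5, 61.6, np.int32(517)), (291.5, 412.4, 62.0, np.int32(567)), (290.8, 304.9, 62.5, np.int32(553))]
scene counter z 0.0007
tray ((288.1807861328125, 348.0534973144531), (291.6951599121094, 5
[... 436 characters left out ...]
, np.int32(62)), (508.1, 249.8, 55.7, np.int32(61))]
cup [(493.2, 317.1, 79.9, np.int32(110)), (507.3, 375.9, 45.5, np.int32(47)), (512.3, 251.0, 52.5, np.int32(52))]
jar [(453.4, 119.4, 45.1, np.int32(77)), (460.5, 316.8, 55.3, np.int32(79)), (510.2, 248.5, 66.3, np.int32(117)), (681.8, 203.5, 71.0, np.int32(342)), (674.8, -204.0, 53.0, np.int32(142))]
mill [(512.7, 249.2, 64.8, np.int32(201)), (682.8, -201.5, 40.5, np.int32(113))]
yellow [(223.5, 101.9, 117.6, np.int32(64)), (292.9, 304.9, 69.6, np.int32(154)), (294.6, 415.3, 71.0, np.int32(157)), (432.3, 123.3, 69.0, np.int32(196)), (442.6, 313.0, 62.8, np.int32(57)), (504.1, 377.3, 49.0, np.int32(51)), (512.1, 250.3, 51.3, np.int32(52))]
```

View pics/crop1.png

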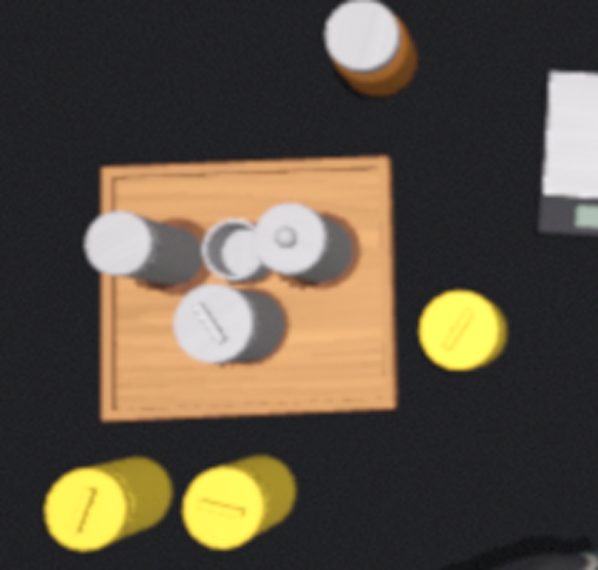

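Enlarged, the grey squat lid with the bar at crop (213,325) is short, knob (290,238) is mid, and the plain flat lid (120,243) is tall. The yellow ones match the look-alike warning, so I'll leave them. The lid positions fit the tray geometry (64 mm spacing, yaw about 2°) to about 1 mm.

First I'll turn the tool to yaw 0 and re-measure the pan.

>>> carry_out(
  motion=[0,0,-50,0,0,21.3,-1,0,0,-50,0,0,21.3,-1,0,0,-50,0,0,21.3,-1,0,0,-50,0,0,21.3,-1],
  grip_force=40,
)

```text
clock: 0.43
eef_pos: [0.2452, -0.6289, 0.2501]
ee_rot: [[1.0, -0.006, -0.0], [-0.006, -1.0, 0.0], [-0.0, -0.0, -1.0]]
ft_force: [-0.9, -0.3, -0.8]
grip_width: 1.0
```

```bash
python3 - <<'E'
from h import *
from cell import status
o=status.get_obs(); print(o['q'].round(3) if hasattr(o['q'],'round') else o['q'],np.round(o['ee_rot'],4).tolist())
for n in ['top','scene']:
    s=dict(np.load(n+'0.npz')); W=cloud(s); hsv=cv2.cvtColor(s['img'],cv2.COLOR_BGR2HSV)
    S,V=hsv[...,1],hsv[...,2]
    w=(W[...,1]<.1)&(W[...,1]>-.12)&(W[...,0]>.45)&(W[...,0]<.7)
    print('pan',rect(s,(V>120)&(S<60)&w&(W[...,2]<.05),.024),'housing',rect(s,w&(W[...,2]>.012)&(W[...,2]<.05),.021))
E
```

```text
[-1.237  0.108  1.371 -0.     1.664  0.34 ] [[1.0, -0.0063, -0.0001], [-0.0063, -1.0, 0.0002], [-0.0001, -0.0002, -1.0]]
pan ((600.4456787109375, -7.743507385253906), (123.81471252441406, 113.68456268310547), 86.328857421875) housing ((584.3814697265625, -6.2228851318359375), (128.84222412109375, 148.8863983154297), 86.31913757324219)
pan ((591.2135620117188, -7.961814880371094), (121.99531555175781, 134.97195434570312), 86.45928192138672) housing ((591.206298828125, -6.6365814208984375), (129.03907775878906, 154.68360900878906), 86.66503143310547)
```

>>> carry_out(
  motion=[51,-176,0,0,0,0,-1,51,-176,0,0,0,0,-1,51,-176,0,0,0,0,-1,51,-176,0,0,0,0,-1,51,-176,0,0,0,0,-1],
)

```text
clock: 0.85
eef_pos: [0.2981, -0.4494, 0.2497]
ee_rot: [[1.0, -0.0, 0.0], [-0.0, -1.0, 0.001], [0.0, -0.001, -1.0]]
ft_force: [0.4, -0.3, -0.9]
grip_width: 0.998
```

>>> carry_out(
  motion=[51,-176,0,0,0,0,-1,51,-176,0,0,0,0,-1,51,-176,0,0,0,0,-1,51,-176,0,0,0,0,-1,51,-176,0,0,0,0,-1],
)

```text
clock: 1.27
eef_pos: [0.3495, -0.2702, 0.2496]
ee_rot: [[1.0, 0.006, 0.0], [0.006, -1.0, 0.002], [0.0, -0.002, -1.0]]
ft_force: [-0.2, 0.3, -0.2]
grip_width: 0.999
```

>>> carry_out(
  motion=[51,-176,0,0,0,0,-1,51,-176,0,0,0,0,-1,51,-176,0,0,0,0,-1,51,-176,0,0,0,0,-1,51,-176,0,0,0,0,-1],
)

```text
clock: 1.68
eef_pos: [0.3997, -0.0905, 0.2495]
ee_rot: [[1.0, 0.012, 0.0], [0.012, -1.0, 0.003], [0.0, -0.003, -1.0]]
ft_force: [0.5, 0.3, -0.5]
grip_width: 1.003
```

>>> carry_out(
  motion=[51,-176,0,0,0,0,-1,51,-176,0,0,0,0,-1,51,-176,0,0,0,0,-1,51,-176,0,0,0,0,-1,51,-176,0,0,0,0,-1],
)

```text
clock: 2.1
eef_pos: [0.4487, 0.0898, 0.2491]
ee_rot: [[1.0, 0.019, -0.001], [0.019, -1.0, 0.003], [-0.001, -0.003, -1.0]]
ft_force: [0.2, -1.1, -0.1]
grip_width: 1.0
```

>>> carry_out(
  motion=[51,-176,0,0,0,0,-1,51,-176,0,0,0,0,-1,51,-176,0,0,0,0,-1,51,-176,0,0,0,0,-1,51,-176,0,0,0,0,-1],
)

```text
clock: 2.52
eef_pos: [0.4965, 0.2704, 0.248]
ee_rot: [[1.0, 0.025, -0.003], [0.025, -1.0, 0.003], [-0.003, -0.003, -1.0]]
ft_force: [0.9, 0.3, -0.9]
grip_width: 1.001
```

>>> carry_out(
  motion=[4,19.5,0,-0.2,0.2,1.4,-1,4,19.5,70,-0.2,0.2,1.4,-1,4,19.5,70,-0.2,0.2,1.4,-1,4,19.5,70,-0.2,0.2,1.4,-1],
)

```text
clock: 2.85
eef_pos: [0.4987, 0.2502, 0.1711]
ee_rot: [[1.0, 0.005, -0.007], [0.005, -1.0, -0.004], [-0.007, 0.004, -1.0]]
ft_force: [-0.2, -0.4, -0.5]
grip_width: 1.003
```

```bash
python3 - <<'E'
from cell import vision
import cv2
a=vision.snapshot('wrist')['img']; cv2.imwrite('pics/w1.png',a)
E
```

```text
(no output)
```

View pics/w1.png

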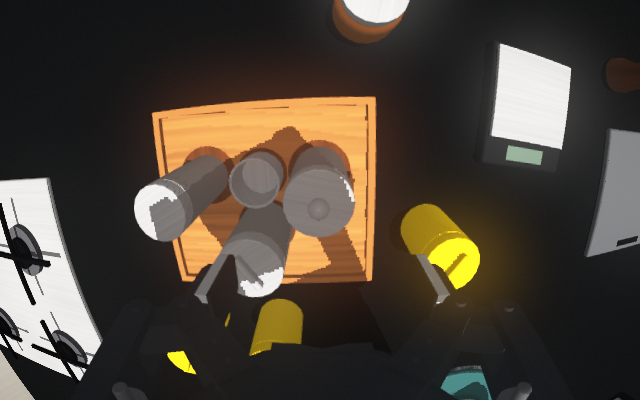

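The wrist view shows the mid lid and knob at (318,208), centred between the fingertips at (228,268) and (430,272). I'll descend.

>>> carry_out(
  motion=[2.5,-1,30,0,0,0,-1,2.5,-1,60,0,0,0,-1,2.5,-1,91,0,0,0,-1,2.5,-1,91,0,0,0,-1],
)

```text
clock: 3.23
eef_pos: [0.5001, 0.2506, 0.0801]
ee_rot: [[1.0, 0.006, -0.01], [0.006, -1.0, -0.005], [-0.01, 0.005, -1.0]]
ft_force: [-0.9, -0.0, -1.6]
grip_width: 0.998
```

>>> carry_out(
  motion=[0,0,0,0,0,0,1,0,0,0,0,0,0,1,0,0,0,0,0,0,1,0,0,0,0,0,0,1,0,0,0,0,0,0,1],
  grip_force=40,
)

```text
clock: 3.65
eef_pos: [0.5014, 0.2512, 0.0833]
ee_rot: [[1.0, 0.006, -0.006], [0.006, -1.0, -0.003], [-0.006, 0.003, -1.0]]
ft_force: [-0.2, 0.4, 7.3]
grip_width: 0.624
```

>>> carry_out(
  motion=[0,0,0,0,0,0,1,0,0,0,0,0,0,1,0,0,0,0,0,0,1,0,0,0,0,0,0,1,0,0,0,0,0,0,1],
)

```text
clock: 4.07
eef_pos: [0.5014, 0.2512, 0.0834]
ee_rot: [[1.0, 0.006, -0.006], [0.006, -1.0, -0.003], [-0.006, 0.003, -1.0]]
ft_force: [0.2, 0.7, -0.3]
grip_width: 0.629
```

>>> carry_out(
  motion=[0,0,-25,0,0,0,1,0,0,-60,0,0,0,1,0,0,-100,0,0,0,1,0,0,-140,0,0,0,1,0,0,-140,0,0,0,1],
)

```text
clock: 4.48
eef_pos: [0.504, 0.2525, 0.232]
ee_rot: [[1.0, 0.006, 0.003], [0.006, -1.0, 0.001], [0.003, -0.001, -1.0]]
ft_force: [1.4, 0.4, -1.0]
grip_width: 0.624
```

>>> carry_out(
  motion=[8,30,0,0,0,0,1,8,62,0,0,0,0,1,8,95,0,0,0,0,1,8,128,0,0,0,0,1,8,160,0,0,0,0,1],
)

```text
clock: 4.9
eef_pos: [0.5127, 0.0911, 0.2317]
ee_rot: [[1.0, 0.007, 0.003], [0.007, -1.0, 0.0], [0.003, -0.0, -1.0]]
ft_force: [0.2, -0.5, -1.0]
grip_width: 0.621
```

>>> carry_out(
  motion=[8,30,0,0,0,0,1,8,62,0,0,0,0,1,8,95,0,0,0,0,1,8,128,0,0,0,0,1,8,160,0,0,0,0,1],
)

```text
clock: 5.32
eef_pos: [0.5214, -0.0706, 0.2313]
ee_rot: [[1.0, 0.007, 0.003], [0.007, -1.0, 0.0], [0.003, -0.0, -1.0]]
ft_force: [1.9, -0.1, -2.6]
grip_width: 0.623
```

>>> carry_out(
  motion=[8,30,0,0,0,0,1,8,62,0,0,0,0,1,8,95,0,0,0,0,1,8,128,0,0,0,0,1,8,160,0,0,0,0,1],
)

```text
clock: 5.73
eef_pos: [0.5301, -0.2323, 0.2309]
ee_rot: [[1.0, 0.006, 0.003], [0.006, -1.0, 0.001], [0.003, -0.001, -1.0]]
ft_force: [0.3, 0.4, -1.8]
grip_width: 0.626
```

>>> carry_out(
  motion=[8,35,0,0,0,0,1,8,70,0,0,0,0,1,8,105,0,0,0,0,1,8,130,0,0,0,0,1,8,130,0,0,0,0,1],
)

```text
clock: 6.15
eef_pos: [0.5382, -0.3662, 0.2294]
ee_rot: [[1.0, 0.003, 0.001], [0.003, -1.0, 0.001], [0.001, -0.001, -1.0]]
ft_force: [-0.1, 0.6, -2.5]
grip_width: 0.626
```

>>> carry_out(
  motion=[0,0,0,0,0,0,1,0,0,0,0,0,0,1],
)

```text
clock: 6.32
eef_pos: [0.538, -0.3664, 0.2286]
ee_rot: [[1.0, 0.003, 0.0], [0.003, -1.0, 0.001], [0.0, -0.001, -1.0]]
ft_force: [-0.0, 0.8, -2.6]
grip_width: 0.626
```

>>> carry_out(
  motion=[-3,28,0,0,0,0,1,-3,28,35,0,0,0,1,-3,28,70,0,0,0,1,-3,28,100,0,0,0,1,-3,28,125,0,0,0,1],
)

```text
clock: 6.73
eef_pos: [0.5347, -0.3927, 0.1011]
ee_rot: [[1.0, 0.004, -0.001], [0.004, -1.0, 0.002], [-0.001, -0.002, -1.0]]
ft_force: [-0.1, -1.1, -1.8]
grip_width: 0.623
```

>>> carry_out(
  motion=[0,0,0,0,0,0,1,0,0,0,0,0,0,1,0,0,0,0,0,0,1],
)

```text
clock: 6.98
eef_pos: [0.5355, -0.3924, 0.1032]
ee_rot: [[1.0, 0.005, 0.001], [0.005, -1.0, 0.001], [0.001, -0.001, -1.0]]
ft_force: [-0.3, 0.3, -2.1]
grip_width: 0.626
```

Lower the last 20 mm gently until contact.

>>> carry_out(
  motion=[0,0,5,0,0,0,1,0,0,10,0,0,0,1,0,0,14,0,0,0,1,0,0,17,0,0,0,1,0,0,17,0,0,0,1],
)

```text
clock: 7.4
eef_pos: [0.5352, -0.3922, 0.0854]
ee_rot: [[1.0, 0.005, -0.0], [0.005, -1.0, 0.002], [-0.0, -0.002, -1.0]]
ft_force: [0.3, 0.2, -3.0]
grip_width: 0.62
```

>>> carry_out(
  motion=[0,0,1,0,0,0,1,0,0,2,0,0,0,1,0,0,2,0,0,0,1],
)

```text
clock: 7.65
eef_pos: [0.5354, -0.3923, 0.0837]
ee_rot: [[1.0, 0.005, 0.0], [0.005, -1.0, 0.001], [0.0, -0.001, -1.0]]
ft_force: [0.9, 1.1, -2.4]
grip_width: 0.628
```

>>> carry_out(
  motion=[0,0,0.5,0,0,0,1,0,0,1,0,0,0,1,0,0,1,0,0,0,1],
)

```text
clock: 7.9
eef_pos: [0.5358, -0.3924, 0.0836]
ee_rot: [[1.0, 0.005, 0.002], [0.005, -1.0, 0.001], [0.002, -0.001, -1.0]]
ft_force: [-0.3, 2.2, 5.9]
grip_width: 0.626
```

>>> carry_out(
  motion=[0,0,0,0,0,0,0,0,0,0,0,0,0,-0.3,0,0,0,0,0,0,-0.6,0,0,0,0,0,0,-0.8,0,0,0,0,0,0,-1],
)

```text
clock: 8.32
eef_pos: [0.5357, -0.3925, 0.0835]
ee_rot: [[1.0, 0.005, 0.001], [0.005, -1.0, 0.001], [0.001, -0.001, -1.0]]
ft_force: [-0.6, -0.7, -0.9]
grip_width: 0.993
```

>>> carry_out(
  motion=[0,0,0,0,0,0,-1,0,0,0,0,0,0,-1,0,0,0,0,0,0,-1],
)

```text
clock: 8.57
eef_pos: [0.5357, -0.3925, 0.0835]
ee_rot: [[1.0, 0.005, 0.001], [0.005, -1.0, 0.001], [0.001, -0.001, -1.0]]
ft_force: [0.3, -0.4, 0.5]
grip_width: 1.003
```

>>> carry_out(
  motion=[0,0,-20,0,0,0,-1,0,0,-50,0,0,0,-1,0,0,-85,0,0,0,-1,0,0,-120,0,0,0,-1,0,0,-150,0,0,0,-1],
)

```text
clock: 8.98
eef_pos: [0.5355, -0.3926, 0.2361]
ee_rot: [[1.0, 0.005, 0.002], [0.005, -1.0, 0.0], [0.002, -0.0, -1.0]]
ft_force: [0.2, 0.3, 1.1]
grip_width: 1.0
```

```bash
cat > chk.py <<'E'
from h import *
from cell import vision
import sys
s=vision.snapshot('top')
if len(sys.argv)>1: cv2.imwrite(f'pics/{sys.argv[1]}.png',s['img'])
for k,z in dict(tall=.136,mid=.124,short=.112,cup=.057,cup_pan=.069).items():
    print(k,*[l[:3] for l in lid(s,z,(.35,.75,-.5,.5)) if l[2]>44])
E
python3 chk.py t1
```

```text
tall (497.4, 378.4, 51.0)
mid (535.0, -387.9, 56.0) (495.7, 373.4, 46.2)
short (534.1, -384.4, 54.7) (495.7, 370.3, 44.1) (435.2, 312.9, 62.2)
cup (534.5, -379.7, 50.5) (499.2, 315.8, 52.0)
cup_pan (534.1, -384.4, 53.5)
```

View pics/t1.png

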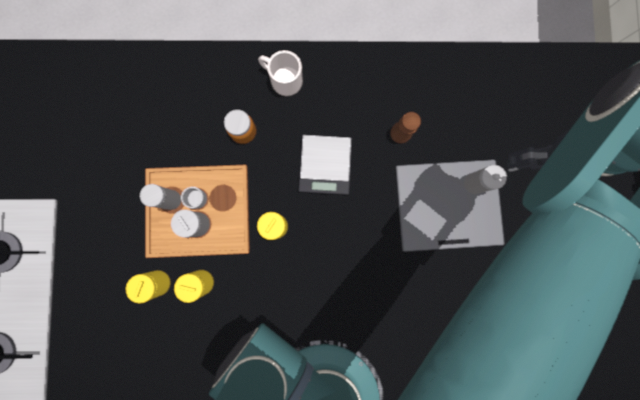

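Mid stands on the board at pixel (492,178); the tray's right inlay (222,198) is empty and the cup (193,198) is unmoved. Next is short.

>>> carry_out(
  motion=[-24,-176,0,0,0,0,-1,-24,-176,0,0,0,0,-1,-24,-176,0,0,0,0,-1,-24,-176,0,0,0,0,-1,-24,-176,0,0,0,0,-1],
)

```text
clock: 9.45
eef_pos: [0.5111, -0.2134, 0.2426]
ee_rot: [[1.0, 0.007, 0.009], [0.007, -1.0, -0.004], [0.009, 0.004, -1.0]]
ft_force: [-0.3, -0.8, 0.3]
grip_width: 0.997
```

>>> carry_out(
  motion=[-24,-176,0,0,0,0,-1,-24,-176,0,0,0,0,-1,-24,-176,0,0,0,0,-1,-24,-176,0,0,0,0,-1,-24,-176,0,0,0,0,-1],
)

```text
clock: 9.87
eef_pos: [0.4851, -0.0339, 0.2419]
ee_rot: [[1.0, 0.009, 0.01], [0.009, -1.0, -0.003], [0.01, 0.003, -1.0]]
ft_force: [-0.2, -0.3, 0.3]
grip_width: 1.005
```

>>> carry_out(
  motion=[-24,-176,0,0,0,0,-1,-24,-176,0,0,0,0,-1,-24,-176,0,0,0,0,-1,-24,-176,0,0,0,0,-1,-24,-176,0,0,0,0,-1],
)

```text
clock: 10.28
eef_pos: [0.4585, 0.1457, 0.2411]
ee_rot: [[1.0, 0.011, 0.01], [0.011, -1.0, -0.002], [0.01, 0.002, -1.0]]
ft_force: [-0.2, -0.7, 0.4]
grip_width: 0.999
```

>>> carry_out(
  motion=[-24,-40,0,0,0,0,-1,-24,-80,0,0,0,0,-1,-24,-120,0,0,0,0,-1,-24,-160,0,0,0,0,-1,-24,-160,0,0,0,0,-1],
)

```text
clock: 10.7
eef_pos: [0.4317, 0.3104, 0.2397]
ee_rot: [[1.0, 0.015, 0.009], [0.015, -1.0, -0.001], [0.009, 0.001, -1.0]]
ft_force: [0.6, -0.3, -0.1]
grip_width: 1.0
```

>>> carry_out(
  motion=[0,0,0,0,0,0,-1,0,0,0,0,0,0,-1,0,0,0,0,0,0,-1],
)

```text
clock: 10.95
eef_pos: [0.4319, 0.3096, 0.2396]
ee_rot: [[1.0, 0.015, 0.009], [0.015, -1.0, -0.001], [0.009, 0.001, -1.0]]
ft_force: [-0.1, -0.8, 0.4]
grip_width: 0.998
```

>>> carry_out(
  motion=[4,-3.5,20,0,-0.5,0.8,-1,4,-3.5,50,0,-0.5,0.8,-1,4,-3.5,80,0,-0.5,0.8,-1,4,-3.5,110,0,-0.5,0.8,-1,4,-3.5,110,0,-0.5,0.8,-1],
)

```text
clock: 11.37
eef_pos: [0.4353, 0.3104, 0.1241]
ee_rot: [[1.0, -0.001, -0.005], [-0.001, -1.0, -0.005], [-0.005, 0.005, -1.0]]
ft_force: [-0.1, -0.9, -2.3]
grip_width: 0.996
```

>>> carry_out(
  motion=[0,0,0,0,0,0,-1,0,0,0,0,0,0,-1,0,0,0,0,0,0,-1],
)

```text
clock: 11.62
eef_pos: [0.4361, 0.3104, 0.1262]
ee_rot: [[1.0, -0.002, -0.003], [-0.002, -1.0, -0.004], [-0.003, 0.004, -1.0]]
ft_force: [-0.2, -0.4, 0.5]
grip_width: 0.998
```

>>> carry_out(
  motion=[0,-2.5,15,0,0,0,-1,0,-2.5,30,0,0,0,-1,0,-2.5,45,0,0,0,-1,0,-2.5,55,0,0,0,-1,0,-2.5,55,0,0,0,-1],
)

```text
clock: 12.03
eef_pos: [0.4353, 0.3123, 0.0693]
ee_rot: [[1.0, -0.002, -0.005], [-0.002, -1.0, -0.005], [-0.005, 0.005, -1.0]]
ft_force: [-0.1, -0.1, 0.2]
grip_width: 1.003
```

>>> carry_out(
  motion=[0,0,0,0,0,0,1,0,0,0,0,0,0,1,0,0,0,0,0,0,1,0,0,0,0,0,0,1,0,0,0,0,0,0,1],
)

```text
clock: 12.45
eef_pos: [0.4358, 0.3127, 0.0705]
ee_rot: [[1.0, -0.002, -0.003], [-0.002, -1.0, -0.004], [-0.003, 0.004, -1.0]]
ft_force: [-0.1, 0.8, 6.0]
grip_width: 0.694
```

>>> carry_out(
  motion=[0,0,0,0,0,0,1,0,0,0,0,0,0,1,0,0,0,0,0,0,1],
)

```text
clock: 12.7
eef_pos: [0.4359, 0.3128, 0.0706]
ee_rot: [[1.0, -0.002, -0.003], [-0.002, -1.0, -0.004], [-0.003, 0.004, -1.0]]
ft_force: [0.4, 0.3, 0.3]
grip_width: 0.697
```

>>> carry_out(
  motion=[0,0,-25,0,0,0,1,0,0,-55,0,0,0,1,0,0,-90,0,0,0,1,0,0,-125,0,0,0,1,0,0,-150,0,0,0,1],
)

```text
clock: 13.12
eef_pos: [0.4365, 0.3134, 0.2236]
ee_rot: [[1.0, -0.002, -0.002], [-0.002, -1.0, -0.003], [-0.002, 0.003, -1.0]]
ft_force: [0.6, -0.2, -1.6]
grip_width: 0.695
```

>>> carry_out(
  motion=[0,0,0,0,0,0,1,0,0,0,0,0,0,1,0,0,0,0,0,0,1],
)

```text
clock: 13.37
eef_pos: [0.4362, 0.3132, 0.2223]
ee_rot: [[1.0, -0.002, -0.003], [-0.002, -1.0, -0.004], [-0.003, 0.004, -1.0]]
ft_force: [-0.6, -0.0, -2.7]
grip_width: 0.697
```

>>> carry_out(
  motion=[1,30,0,0,0,0,1,1,62,0,0,0,0,1,1,95,0,0,0,0,1,1,128,0,0,0,0,1,1,160,0,0,0,0,1],
)

```text
clock: 13.78
eef_pos: [0.436, 0.1517, 0.2207]
ee_rot: [[1.0, -0.001, -0.006], [-0.002, -1.0, -0.005], [-0.006, 0.005, -1.0]]
ft_force: [0.2, -0.1, -2.9]
grip_width: 0.694
```

>>> carry_out(
  motion=[1,30,0,0,0,0,1,1,62,0,0,0,0,1,1,95,0,0,0,0,1,1,128,0,0,0,0,1,1,160,0,0,0,0,1],
)

```text
clock: 14.2
eef_pos: [0.4358, -0.0099, 0.2194]
ee_rot: [[1.0, -0.001, -0.008], [-0.001, -1.0, -0.004], [-0.008, 0.004, -1.0]]
ft_force: [0.5, -0.3, -2.5]
grip_width: 0.694
```

>>> carry_out(
  motion=[1,30,0,0,0,0,1,1,62,0,0,0,0,1,1,95,0,0,0,0,1,1,128,0,0,0,0,1,1,160,0,0,0,0,1],
)

```text
clock: 14.62
eef_pos: [0.4356, -0.1714, 0.218]
ee_rot: [[1.0, -0.002, -0.011], [-0.002, -1.0, -0.003], [-0.011, 0.003, -1.0]]
ft_force: [0.6, 1.0, -2.2]
grip_width: 0.69
```

>>> carry_out(
  motion=[1,35,0,0,0,0,1,1,70,0,0,0,0,1,1,105,0,0,0,0,1,1,140,0,0,0,0,1,1,150,0,0,0,0,1],
)

```text
clock: 15.03
eef_pos: [0.4352, -0.3248, 0.2157]
ee_rot: [[1.0, -0.004, -0.014], [-0.004, -1.0, -0.002], [-0.014, 0.002, -1.0]]
ft_force: [1.0, 0.3, -2.6]
grip_width: 0.695
```

>>> carry_out(
  motion=[0,0,0,0,0,0,1,0,0,0,0,0,0,1,0,0,0,0,0,0,1],
)

```text
clock: 15.28
eef_pos: [0.435, -0.3238, 0.2144]
ee_rot: [[1.0, -0.004, -0.015], [-0.004, -1.0, -0.0], [-0.015, 0.001, -1.0]]
ft_force: [-0.1, 0.0, -2.3]
grip_width: 0.696
```

>>> carry_out(
  motion=[4,0,20,0,0.7,-0.2,1,4,0,50,0,0.7,-0.2,1,4,0,80,0,0.7,-0.2,1,4,0,105,0,0.7,-0.2,1,4,0,122,0,0.7,-0.2,1],
)

```text
clock: 15.7
eef_pos: [0.4366, -0.3218, 0.0896]
ee_rot: [[1.0, 0.001, -0.005], [0.001, -1.0, 0.001], [-0.005, -0.001, -1.0]]
ft_force: [-0.8, 0.4, -2.0]
grip_width: 0.693
```

>>> carry_out(
  motion=[0,0,0,0,0,0,1,0,0,0,0,0,0,1,0,0,0,0,0,0,1],
)

```text
clock: 15.95
eef_pos: [0.4372, -0.3213, 0.091]
ee_rot: [[1.0, 0.002, -0.004], [0.002, -1.0, 0.0], [-0.004, -0.0, -1.0]]
ft_force: [0.5, -0.3, -2.3]
grip_width: 0.695
```

Same release pattern: down 20 mm in steps, then settle, open and lift.

>>> carry_out(
  motion=[0,0,6,0,0,0,1,0,0,11,0,0,0,1,0,0,15,0,0,0,1,0,0,18,0,0,0,1,0,0,18,0,0,0,1],
)

```text
clock: 16.37
eef_pos: [0.4369, -0.3212, 0.0722]
ee_rot: [[1.0, 0.002, -0.004], [0.002, -1.0, 0.001], [-0.004, -0.001, -1.0]]
ft_force: [-0.3, -0.8, -2.6]
grip_width: 0.695
```

>>> carry_out(
  motion=[0,0,1,0,0,0,1,0,0,2.5,0,0,0,1,0,0,2.5,0,0,0,1],
)

```text
clock: 16.62
eef_pos: [0.4373, -0.3213, 0.0707]
ee_rot: [[1.0, 0.002, -0.003], [0.002, -1.0, 0.0], [-0.003, -0.0, -1.0]]
ft_force: [0.1, 2.7, 4.0]
grip_width: 0.69
```

>>> carry_out(
  motion=[0,0,0,0,0,0,1,0,0,0,0,0,0,1],
)

```text
clock: 16.78
eef_pos: [0.4375, -0.3214, 0.0709]
ee_rot: [[1.0, 0.002, -0.003], [0.002, -1.0, 0.0], [-0.003, -0.0, -1.0]]
ft_force: [0.2, 0.4, -2.5]
grip_width: 0.693
```

>>> carry_out(
  motion=[0,0,0,0,0,0,0,0,0,0,0,0,0,-0.3,0,0,0,0,0,0,-0.6,0,0,0,0,0,0,-0.8,0,0,0,0,0,0,-1],
)

```text
clock: 17.2
eef_pos: [0.4375, -0.3216, 0.0711]
ee_rot: [[1.0, 0.002, -0.002], [0.002, -1.0, -0.0], [-0.002, 0.0, -1.0]]
ft_force: [0.9, 0.3, -0.6]
grip_width: 0.996
```

>>> carry_out(
  motion=[0,0,0,0,0,0,-1,0,0,0,0,0,0,-1,0,0,0,0,0,0,-1],
)

```text
clock: 17.45
eef_pos: [0.4376, -0.3216, 0.0712]
ee_rot: [[1.0, 0.002, -0.002], [0.002, -1.0, -0.0], [-0.002, 0.0, -1.0]]
ft_force: [0.5, -0.5, -0.4]
grip_width: 1.003
```

>>> carry_out(
  motion=[0,0,-25,0,0,0,-1,0,0,-60,0,0,0,-1,0,0,-95,0,0,0,-1,0,0,-130,0,0,0,-1,0,0,-165,0,0,0,-1],
)

```text
clock: 17.87
eef_pos: [0.4377, -0.3213, 0.238]
ee_rot: [[1.0, 0.002, -0.002], [0.002, -1.0, -0.0], [-0.002, 0.0, -1.0]]
ft_force: [0.5, -1.0, -1.0]
grip_width: 1.0
```

>>> carry_out(
  motion=[15,-175,0,0,0,0,-1,15,-175,0,0,0,0,-1,15,-175,0,0,0,0,-1,15,-175,0,0,0,0,-1,15,-175,0,0,0,0,-1],
)

```text
clock: 18.28
eef_pos: [0.4524, -0.1421, 0.2385]
ee_rot: [[1.0, 0.005, -0.001], [0.005, -1.0, 0.0], [-0.001, -0.0, -1.0]]
ft_force: [-0.9, -0.1, -0.4]
grip_width: 0.998
```

>>> carry_out(
  motion=[15,-175,0,0,0,0,-1,15,-175,0,0,0,0,-1,15,-175,0,0,0,0,-1,15,-175,0,0,0,0,-1,15,-175,0,0,0,0,-1],
)

```text
clock: 18.7
eef_pos: [0.4664, 0.037, 0.2388]
ee_rot: [[1.0, 0.007, -0.0], [0.007, -1.0, 0.001], [-0.0, -0.001, -1.0]]
ft_force: [-0.3, -0.9, -0.6]
grip_width: 0.997
```

>>> carry_out(
  motion=[15,-175,0,0,0,0,-1,15,-175,0,0,0,0,-1,15,-175,0,0,0,0,-1,15,-175,0,0,0,0,-1,15,-175,0,0,0,0,-1],
)

```text
clock: 19.12
eef_pos: [0.4798, 0.2164, 0.2387]
ee_rot: [[1.0, 0.01, -0.001], [0.01, -1.0, 0.002], [-0.001, -0.002, -1.0]]
ft_force: [0.7, -0.3, -0.1]
grip_width: 1.0
```

>>> carry_out(
  motion=[15,-40,0,0,0,0,-1,15,-80,0,0,0,0,-1,15,-120,0,0,0,0,-1,15,-160,0,0,0,0,-1,15,-160,0,0,0,0,-1],
)

```text
clock: 19.53
eef_pos: [0.4924, 0.3816, 0.2377]
ee_rot: [[1.0, 0.014, -0.003], [0.014, -1.0, 0.003], [-0.003, -0.003, -1.0]]
ft_force: [0.4, -1.2, -0.3]
grip_width: 0.999
```

>>> carry_out(
  motion=[0,0,0,0,0,0,-1,0,0,0,0,0,0,-1,0,0,0,0,0,0,-1],
)

```text
clock: 19.78
eef_pos: [0.4926, 0.3808, 0.2377]
ee_rot: [[1.0, 0.013, -0.003], [0.013, -1.0, 0.002], [-0.003, -0.002, -1.0]]
ft_force: [-0.2, -0.2, 0.6]
grip_width: 1.0
```

```bash
python3 chk.py
```

```text
tall (496.7, 378.4, 50.4)
mid (535.1, -388.0, 55.7)
short (532.9, -383.2, 53.4) (436.4, -316.8, 61.8)
cup (534.5, -379.7, 50.5) (499.2, 315.8, 52.0) (435.8, -306.6, 56.0)
cup_pan (532.8, -383.1, 53.8) (435.5, -304.8, 55.3)
```

>>> carry_out(
  motion=[4.5,2,10,0,0.2,0.7,-1,4.5,2,30,0,0.2,0.7,-1,4.5,2,55,0,0.2,0.7,-1,4.5,2,75,0,0.2,0.7,-1,4.5,2,75,0,0.2,0.7,-1],
)

```text
clock: 20.25
eef_pos: [0.4962, 0.3769, 0.158]
ee_rot: [[1.0, -0.001, -0.003], [-0.001, -1.0, -0.001], [-0.003, 0.001, -1.0]]
ft_force: [-0.7, -0.4, -1.8]
grip_width: 0.997
```

>>> carry_out(
  motion=[0,0,0,0,0,0,-1,0,0,0,0,0,0,-1,0,0,0,0,0,0,-1],
)

```text
clock: 20.5
eef_pos: [0.4967, 0.3768, 0.1593]
ee_rot: [[1.0, -0.002, -0.002], [-0.002, -1.0, 0.0], [-0.002, -0.0, -1.0]]
ft_force: [-1.1, 0.1, 0.2]
grip_width: 0.999
```

>>> carry_out(
  motion=[0,-1.5,15,0,0,0,-1,0,-1.5,35,0,0,0,-1,0,-1.5,50,0,0,0,-1,0,-1.5,64,0,0,0,-1,0,-1.5,64,0,0,0,-1],
)

```text
clock: 20.92
eef_pos: [0.4955, 0.3776, 0.0917]
ee_rot: [[1.0, -0.002, -0.005], [-0.002, -1.0, -0.002], [-0.005, 0.002, -1.0]]
ft_force: [0.1, 0.6, -1.1]
grip_width: 1.003
```

>>> carry_out(
  motion=[0,0,0,0,0,0,1,0,0,0,0,0,0,1,0,0,0,0,0,0,1,0,0,0,0,0,0,1,0,0,0,0,0,0,1],
)

```text
clock: 21.33
eef_pos: [0.496, 0.3779, 0.093]
ee_rot: [[1.0, -0.002, -0.004], [-0.002, -1.0, -0.001], [-0.004, 0.001, -1.0]]
ft_force: [-0.2, 1.4, 6.0]
grip_width: 0.559
```

>>> carry_out(
  motion=[0,0,0,0,0,0,1,0,0,0,0,0,0,1,0,0,0,0,0,0,1],
)

```text
clock: 21.58
eef_pos: [0.496, 0.378, 0.0931]
ee_rot: [[1.0, -0.002, -0.004], [-0.002, -1.0, -0.001], [-0.004, 0.001, -1.0]]
ft_force: [-0.1, 0.1, 0.7]
grip_width: 0.559
```

>>> carry_out(
  motion=[0,0,-20,0,0,0,1,0,0,-50,0,0,0,1,0,0,-85,0,0,0,1,0,0,-120,0,0,0,1,0,0,-140,0,0,0,1],
)

```text
clock: 22.0
eef_pos: [0.4968, 0.3783, 0.2371]
ee_rot: [[1.0, -0.002, -0.001], [-0.002, -1.0, 0.001], [-0.001, -0.001, -1.0]]
ft_force: [0.8, -0.6, -2.1]
grip_width: 0.563
```

>>> carry_out(
  motion=[0,0,0,0,0,0,1,0,0,0,0,0,0,1,0,0,0,0,0,0,1],
)

```text
clock: 22.25
eef_pos: [0.4965, 0.3781, 0.2352]
ee_rot: [[1.0, -0.002, -0.003], [-0.002, -1.0, -0.0], [-0.003, 0.0, -1.0]]
ft_force: [0.5, 0.4, -3.8]
grip_width: 0.554
```

>>> carry_out(
  motion=[10,30,0,0,0,0,1,10,62,0,0,0,0,1,10,95,0,0,0,0,1,10,128,0,0,0,0,1,10,160,0,0,0,0,1],
)

```text
clock: 22.67
eef_pos: [0.5053, 0.2164, 0.2325]
ee_rot: [[1.0, -0.002, -0.006], [-0.002, -1.0, -0.002], [-0.006, 0.002, -1.0]]
ft_force: [1.5, -0.8, -2.6]
grip_width: 0.56
```

>>> carry_out(
  motion=[10,30,0,0,0,0,1,10,62,0,0,0,0,1,10,95,0,0,0,0,1,10,128,0,0,0,0,1,10,160,0,0,0,0,1],
)

```text
clock: 23.08
eef_pos: [0.5141, 0.0547, 0.2302]
ee_rot: [[1.0, -0.002, -0.009], [-0.002, -1.0, -0.002], [-0.009, 0.002, -1.0]]
ft_force: [2.0, -0.3, -2.7]
grip_width: 0.558
```

>>> carry_out(
  motion=[10,30,0,0,0,0,1,10,62,0,0,0,0,1,10,95,0,0,0,0,1,10,128,0,0,0,0,1,10,160,0,0,0,0,1],
)

```text
clock: 23.5
eef_pos: [0.5229, -0.1068, 0.2279]
ee_rot: [[1.0, -0.002, -0.012], [-0.002, -1.0, -0.001], [-0.012, 0.001, -1.0]]
ft_force: [0.2, 0.6, -2.5]
grip_width: 0.557
```

>>> carry_out(
  motion=[10,35,0,0,0,0,1,10,70,0,0,0,0,1,10,105,0,0,0,0,1,10,135,0,0,0,0,1,10,145,0,0,0,0,1],
)

```text
clock: 23.92
eef_pos: [0.5316, -0.2552, 0.2248]
ee_rot: [[1.0, -0.004, -0.016], [-0.004, -1.0, -0.0], [-0.016, 0.0, -1.0]]
ft_force: [0.8, -0.6, -3.3]
grip_width: 0.555
```

>>> carry_out(
  motion=[0,0,0,0,0,0,1,0,0,0,0,0,0,1,0,0,0,0,0,0,1],
)

```text
clock: 24.17
eef_pos: [0.5314, -0.2541, 0.2234]
ee_rot: [[1.0, -0.004, -0.017], [-0.004, -1.0, 0.001], [-0.017, -0.001, -1.0]]
ft_force: [-0.6, 0.1, -3.1]
grip_width: 0.558
```

>>> carry_out(
  motion=[3,0,15,0,0.7,-0.2,1,3,0,45,0,0.7,-0.2,1,3,0,75,0,0.7,-0.2,1,3,0,98,0,0.7,-0.2,1,3,0,108,0,0.7,-0.2,1],
)

```text
clock: 24.58
eef_pos: [0.5314, -0.2519, 0.1118]
ee_rot: [[1.0, 0.001, -0.009], [0.001, -1.0, 0.003], [-0.009, -0.003, -1.0]]
ft_force: [0.3, 0.2, -3.7]
grip_width: 0.558
```

>>> carry_out(
  motion=[0,0,0,0,0,0,1,0,0,0,0,0,0,1,0,0,0,0,0,0,1],
)

```text
clock: 24.83
eef_pos: [0.5321, -0.2517, 0.1134]
ee_rot: [[1.0, 0.002, -0.007], [0.002, -1.0, 0.002], [-0.007, -0.002, -1.0]]
ft_force: [-1.0, -0.4, -2.9]
grip_width: 0.56
```

>>> carry_out(
  motion=[0,0,6,0,0,0,1,0,0,11,0,0,0,1,0,0,15,0,0,0,1,0,0,18,0,0,0,1,0,0,18,0,0,0,1],
)

```text
clock: 25.25
eef_pos: [0.5316, -0.2516, 0.0945]
ee_rot: [[1.0, 0.002, -0.008], [0.002, -1.0, 0.003], [-0.008, -0.003, -1.0]]
ft_force: [0.3, 0.3, -3.3]
grip_width: 0.555
```

>>> carry_out(
  motion=[0,0,1,0,0,0,1,0,0,2.5,0,0,0,1,0,0,2.5,0,0,0,1,0,0,2.5,0,0,0,1],
)

```text
clock: 25.58
eef_pos: [0.5322, -0.2517, 0.0932]
ee_rot: [[1.0, 0.002, -0.006], [0.002, -1.0, 0.002], [-0.006, -0.002, -1.0]]
ft_force: [-1.0, 0.6, 5.3]
grip_width: 0.56
```

>>> carry_out(
  motion=[0,0,0,0,0,0,0,0,0,0,0,0,0,-0.3,0,0,0,0,0,0,-0.6,0,0,0,0,0,0,-0.8,0,0,0,0,0,0,-1],
)

```text
clock: 26.0
eef_pos: [0.5322, -0.2517, 0.0932]
ee_rot: [[1.0, 0.002, -0.006], [0.002, -1.0, 0.002], [-0.006, -0.002, -1.0]]
ft_force: [0.2, 0.6, 0.6]
grip_width: 1.001
```

>>> carry_out(
  motion=[0,0,0,0,0,0,-1,0,0,0,0,0,0,-1,0,0,0,0,0,0,-1],
)

```text
clock: 26.25
eef_pos: [0.5322, -0.2518, 0.0931]
ee_rot: [[1.0, 0.002, -0.006], [0.002, -1.0, 0.002], [-0.006, -0.002, -1.0]]
ft_force: [-0.4, -0.6, -0.3]
grip_width: 0.999
```

>>> carry_out(
  motion=[0,0,-25,0,0,0,-1,0,0,-60,0,0,0,-1,0,0,-90,0,0,0,-1,0,0,-120,0,0,0,-1,0,0,-145,0,0,0,-1],
)

```text
clock: 26.67
eef_pos: [0.5332, -0.2521, 0.2406]
ee_rot: [[1.0, 0.002, -0.005], [0.002, -1.0, 0.002], [-0.005, -0.002, -1.0]]
ft_force: [1.1, -0.2, -0.4]
grip_width: 1.002
```

>>> carry_out(
  motion=[-8,-175,0,0,0,0,-1,-8,-175,0,0,0,0,-1,-8,-175,0,0,0,0,-1,-8,-175,0,0,0,0,-1,-8,-175,0,0,0,0,-1],
)

```text
clock: 27.08
eef_pos: [0.5244, -0.0727, 0.2415]
ee_rot: [[1.0, 0.005, -0.004], [0.005, -1.0, 0.003], [-0.004, -0.003, -1.0]]
ft_force: [0.6, -0.4, -0.5]
grip_width: 1.001
```

>>> carry_out(
  motion=[-8,-40,0,0,0,0,-1,-8,-80,0,0,0,0,-1,-8,-120,0,0,0,0,-1,-8,-150,0,0,0,0,-1,-8,-150,0,0,0,0,-1],
)

```text
clock: 27.5
eef_pos: [0.5153, 0.0815, 0.2421]
ee_rot: [[1.0, 0.008, -0.004], [0.009, -1.0, 0.004], [-0.004, -0.004, -1.0]]
ft_force: [1.0, 0.4, 0.6]
grip_width: 1.002
```

```bash
python3 chk.py t2
```

```text
tall (532.8, -246.8, 49.8)
mid (535.2, -387.7, 56.4)
short (532.9, -380.9, 51.7) (527.8, -241.0, 45.8) (436.5, -316.9, 61.8)
cup (499.2, 316.1, 51.5)
cup_pan (532.8, -383.1, 53.8)
```

View pics/t2.png

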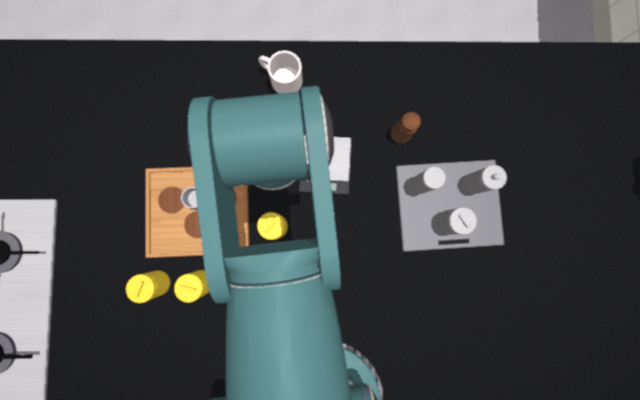

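All three canisters stand on the board: tall (434,178), mid (493,178), short (462,221). The cup is still in place at (190,199). On the board the camera reads y about 4.7 mm above the TCP, well inside tolerance; I'll check it again on the tray. Now the cup.

>>> carry_out(
  motion=[-14,-40,0,0,0,0.5,-1,-14,-80,0,0,0,0.5,-1,-14,-120,0,0,0,0.5,-1,-14,-160,0,0,0,0.5,-1,-14,-190,0,0,0,0.5,-1],
)

```text
clock: 27.97
eef_pos: [0.4999, 0.2709, 0.2426]
ee_rot: [[1.0, -0.001, -0.004], [-0.001, -1.0, 0.003], [-0.004, -0.003, -1.0]]
ft_force: [1.1, -0.6, -0.5]
grip_width: 1.003
```

>>> carry_out(
  motion=[0,-20,0,0,0,0,-1,0,-38,0,0,0,0,-1,0,-38,40,0,0,0,-1,0,-38,80,0,0,0,-1,0,-38,120,0,0,0,-1],
)

```text
clock: 28.38
eef_pos: [0.5001, 0.3086, 0.1214]
ee_rot: [[1.0, -0.001, -0.003], [-0.001, -1.0, 0.003], [-0.003, -0.003, -1.0]]
ft_force: [0.4, 0.6, -1.5]
grip_width: 1.002
```

>>> carry_out(
  motion=[0,0,0,0,0,0,-1,0,0,0,0,0,0,-1,0,0,0,0,0,0,-1],
)

```text
clock: 28.63
eef_pos: [0.5013, 0.3084, 0.1241]
ee_rot: [[1.0, -0.002, -0.001], [-0.002, -1.0, 0.004], [-0.001, -0.004, -1.0]]
ft_force: [1.1, 0.4, 0.1]
grip_width: 0.999
```

>>> carry_out(
  motion=[-1.5,-5.5,20,0,0,0,-1,-1.5,-5.5,45,0,0,0,-1,-1.5,-5.5,68,0,0,0,-1,-1.5,-5.5,85,0,0,0,-1,-1.5,-5.5,90,0,0,0,-1],
)

```text
clock: 29.05
eef_pos: [0.5003, 0.3142, 0.0345]
ee_rot: [[1.0, -0.002, -0.0], [-0.002, -1.0, 0.004], [-0.0, -0.004, -1.0]]
ft_force: [0.0, -0.9, 0.3]
grip_width: 0.998
```

>>> carry_out(
  motion=[0,0,3,0,0,0,-1,0,0,7,0,0,0,-1,0,0,9,0,0,0,-1,0,0,9,0,0,0,-1],
)

```text
clock: 29.38
eef_pos: [0.5008, 0.3144, 0.0264]
ee_rot: [[1.0, -0.002, 0.001], [-0.002, -1.0, 0.005], [0.001, -0.005, -1.0]]
ft_force: [-0.7, 0.2, 0.4]
grip_width: 0.997
```

>>> carry_out(
  motion=[0,0,0,0,0,0,1,0,0,0,0,0,0,1,0,0,0,0,0,0,1,0,0,0,0,0,0,1,0,0,0,0,0,0,1],
  grip_force=30,
)

```text
clock: 29.8
eef_pos: [0.5008, 0.3144, 0.0266]
ee_rot: [[1.0, -0.002, 0.001], [-0.002, -1.0, 0.005], [0.001, -0.005, -1.0]]
ft_force: [0.2, -0.3, 0.2]
grip_width: 0.298
```

>>> carry_out(
  motion=[0,0,0,0,0,0,1,0,0,0,0,0,0,1,0,0,0,0,0,0,1],
)

```text
clock: 30.05
eef_pos: [0.5008, 0.3144, 0.0266]
ee_rot: [[1.0, -0.002, 0.001], [-0.002, -1.0, 0.005], [0.001, -0.005, -1.0]]
ft_force: [0.8, -1.5, 0.1]
grip_width: 0.001
```

The gripper shut fully, so the cup wasn't between the pads. I'll look before moving anything.

```bash
python3 - <<'E'
from cell import vision
import cv2,numpy as np
a=vision.snapshot('wrist')['img']; b=vision.snapshot('scene')['img'][150:280,340:500]
b=cv2.resize(b,None,fx=2.5,fy=2.5); a=a[:,100:500]
h=np.zeros((400,800,3),np.uint8); h[:400,:400]=a; h[:325,400:800]=b
cv2.imwrite('pics/c1.png',h)
E
python3 chk.py
```

```text
tall (532.7, -247.2, 49.8)
mid (534.7, -387.4, 57.1)
short (534.1, -375.1, 46.9) (436.5, -317.0, 61.6)
cup (534.5, -378.5, 50.1)
cup_pan (532.8, -381.9, 52.8)
```

View pics/c1.png

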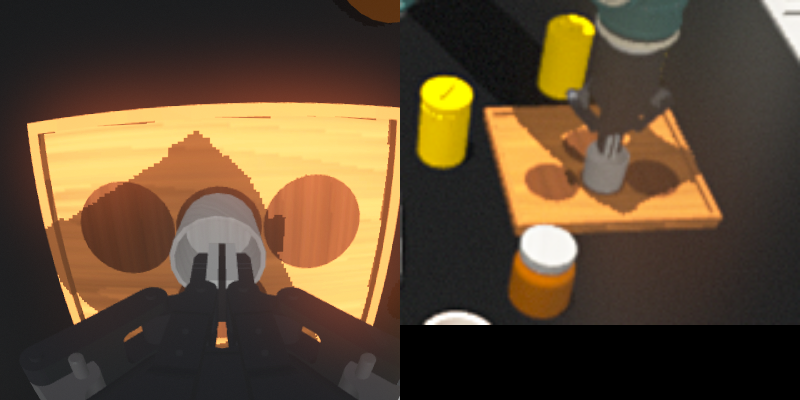

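The wrist view (left) shows the shut fingers ending at (222,255), inside the cup's rim. The scene crop (right) agrees: the cup's front wall hides the tips. The cup is upright, so I'll rise straight up and measure it.

>>> carry_out(
  motion=[0,0,-10,0,0,0,1,0,0,-25,0,0,0,1,0,0,-50,0,0,0,1,0,0,-80,0,0,0,1,0,0,-100,0,0,0,1],
)

```text
clock: 30.62
eef_pos: [0.5011, 0.3141, 0.1301]
ee_rot: [[1.0, -0.002, 0.003], [-0.002, -1.0, 0.006], [0.003, -0.006, -1.0]]
ft_force: [0.2, -0.1, 0.4]
grip_width: -0.001
```

```bash
python3 - <<'E'
from h import *
from cell import vision
w=vision.snapshot('wrist'); s=vision.snapshot('scene'); np.savez('scene1.npz',**s); np.savez('w2.npz',**w)
print(w['camera_matrix'].round(1).tolist(),(-w['R'].T@w['t']).round(3),w['R'].round(3).tolist())
# wrist fisheye cloud
K=w['camera_matrix'];v,u=np.mgrid[:400,:640];x=(u-K[0,2])/K[0,0];y=(v-K[1,2])/K[1,1];r=np.hypot(x,y)+1e-9;d=w['z_map']
X=np.stack([np.tan(r)*x/r*d,np.tan(r)*y/r*d,d],-1);W=(X-w['t'])@w['R'];W[(d==0)|(r>1.2)]=np.nan
m=(abs(W[...,0]-.5)<.05)&(abs(W[...,1]-.315)<.05)
for lo,hi in [(.05,.054),(.054,.058),(.058,.064)]:
    q=W[m&(W[...,2]>lo)&(W[...,2]<hi)]
    if len(q): print(lo,len(q),q.min(0).round(4),q.max(0).round(4))
C=cloud(s);q=C[(abs(C[...,0]-.5)<.05)&(abs(C[...,1]-.315)<.05)&(C[...,2]>.05)&(C[...,2]<.065)]
print('scene',len(q),q.min(0).round(4),q.max(0).round(4))
a=w['img'][:,100:500];b=cv2.resize(s['img'][150:280,340:500],None,fx=2.5,fy=2.5)
h=np.zeros((400,800,3),np.uint8); h[:400,:400]=a; h[:325,400:800]=b
cv2.imwrite('pics/c2.png',h)
E
python3 chk.py
```

```text
[[309.7, 0.0, 321.6], [0.0, 309.7, 198.7], [0.0, 0.0, 1.0]] [0.58  0.313 0.304] [[-0.001, -1.0, -0.007], [-0.952, -0.001, 0.307], [-0.307, 0.006, -0.952]]
0.05 174 [0.4757 0.2941 0.0501] [0.5248 0.3396 0.0539]
0.054 638 [0.4741 0.2919 0.0541] [0.525  0.3427 0.058 ]
0.058 48 [0.4753 0.2932 0.058 ] [0.5246 0.3423 0.0589]
scene 89 [0.4726 0.2912 0.0502] [0.5261 0.3412 0.0615]
tall (533.0, -247.0, 49.4)
mid (534.9, -387.8, 56.3)
short (535.2, -377.6, 49.1) (436.4, -316.7, 62.0)
cup (499.3, 312.2, 48.9) (435.8, -306.6, 56.0)
cup_pan (532.8, -380.7, 51.9) (436.7, -307.3, 57.4)
```

View pics/c2.png

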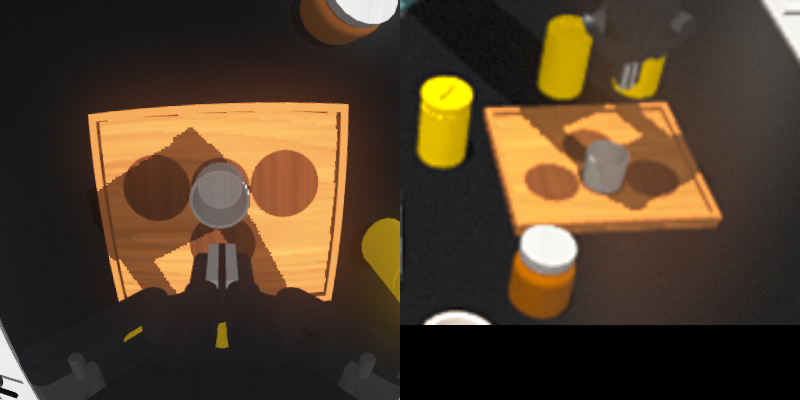

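```bash
python3 - <<'E'
from h import *
w=np.load('w2.npz')
K=w['camera_matrix'];v,u=np.mgrid[:400,:640];x=(u-K[0,2])/K[0,0];y=(v-K[1,2])/K[1,1];r=np.hypot(x,y)+1e-9;d=w['z_map']
X=np.stack([np.tan(r)*x/r*d,np.tan(r)*y/r*d,d],-1);W=(X-w['t'])@w['R']
for c in (305,312,318,322,327,332,340):
    print(c,[tuple((W[vv,c]*1000).round().astype(int)) for vv in range(236,300,6)])
E
```

```text
305 [(np.int64(446), np.int64(333), np.int64(13)), (np.int64(438), np.int64(333), np.int64(12)), (np.int64(431), np.int64(333), np.int64(11)), (np.int64(508), np.int64(322), np.int64(170)), (np.int64(509), np.int64(322), np.int64(176)), (np.int64(508), np.int64(322), np.int64(180)), (np.int64(509), np.int64(322), np.int64(187)), (np.int64(512), np.int64(321), np.int64(197)), (np.int64(514), np.int64(320), np.int64(205)), (np.int64(514), np.int64(320), np.int64(208)), (np.int64(513), np.int64(320), np.int64(212))]
312 [(np.int64(446), np.int64(325), np.int64(14)), (np.int64(439), np.int64(325), np.int64(13)), (np.int64(512), np.int64(319), np.int64(170)), (np.int64(512), np.int64(319), np.int64(177)), (np.int64(512), np.int64(319), np.int64(182)), (np.int64(512), np.int64(318), np.int64(188)), (np.int64(512), np.int64(318), np.int64(193)), (np.int64(512), np.int64(318), np.int64(198)), (np.int64(513), np.int64(318), np.int64(203)), (np.int64(513), np.int64(318), np.int64(207)), (np.int64(513), np.int64(318), np.int64(212))]
318 [(np.int64(446), np.int64(319), np.int64(13)), (np.int64(
[... 1837 characters left out ...]
t64(512), np.int64(310), np.int64(198)), (np.int64(512), np.int64(310), np.int64(202)), (np.int64(513), np.int64(310), np.int64(207)), (np.int64(513), np.int64(310), np.int64(211))]
340 [(np.int64(446), np.int64(296), np.int64(13)), (np.int64(438), np.int64(296), np.int64(12)), (np.int64(431), np.int64(296), np.int64(12)), (np.int64(508), np.int64(305), np.int64(168)), (np.int64(508), np.int64(306), np.int64(176)), (np.int64(507), np.int64(306), np.int64(180)), (np.int64(507), np.int64(306), np.int64(185)), (np.int64(508), np.int64(306), np.int64(191)), (np.int64(515), np.int64(307), np.int64(206)), (np.int64(514), np.int64(307), np.int64(208)), (np.int64(512), np.int64(307), np.int64(210))]
```

```bash
python3 - <<'E'
from h import *
from cell import status
print(np.round(status.get_obs()['eef_pos'],4))
s=np.load('scene1.npz');C=cloud(s)
for v in range(172,192,2): print(v,[tuple((C[v,u]*1000).round().astype(int).tolist()) for u in (428,430,432,434,436)])
E
```

```text
[0.5014 0.3143 0.1291]
172 [(510, 300, 213), (514, 304, 216), (514, 310, 216), (510, 318, 213), (513, 322, 215)]
174 [(509, 302, 205), (517, 305, 211), (513, 312, 209), (514, 317, 209), (514, 323, 209)]
176 [(512, 302, 201), (510, 309, 199), (510, 314, 199), (511, 320, 200), (509, 326, 198)]
178 [(510, 305, 192), (513, 309, 194), (512, 315, 193), (509, 322, 191), (506, 329, 189)]
180 [(505, 308, 181), (508, 312, 184), (512, 316, 187), (508, 324, 183), (315, 410, 35)]
182 [(505, 309, 174), (510, 313, 177), (512, 318, 179), (510, 325, 177), (318, 411, 29)]
184 [(510, 309, 170), (515, 313, 174), (513, 319, 173), (318, 405, 20), (318, 413, 20)]
186 [(308, 390, 4), (314, 395, 8), (312, 403, 7), (321, 406, 14), (325, 411, 17)]
188 [(312, 390, -2), (313, 397, -1), (315, 403, 0), (318, 409, 2), (324, 414, 7)]
190 [(326, 386, 1), (327, 393, 1), (331, 398, 4), (325, 408, -1), (326, 415, 0)]
```

Both cameras put the shut fingertips at z≈0.167 with the TCP reading 0.129. So the real tips sit about 37 mm above the stated TCP: the cup grasp closed just over the rim, and the canister grips were shallow. I'll apply that offset from here on. Retrying the cup deeper.

>>> carry_out(
  motion=[-2,-2.5,0,-0.3,0,0,0,-2,-2.5,0,-0.3,0,0,-1,-2,-2.5,0,-0.3,0,0,-1,-2,-2.5,0,-0.3,0,0,-1,-2,-2.5,0,-0.3,0,0,-1],
)

```text
clock: 31.18
eef_pos: [0.4992, 0.3168, 0.1285]
ee_rot: [[1.0, -0.002, 0.003], [-0.002, -1.0, 0.001], [0.003, -0.001, -1.0]]
ft_force: [0.9, 0.8, -0.3]
grip_width: 0.708
```

>>> carry_out(
  motion=[0,0,0,0,0,0,-1,0,0,0,0,0,0,-1,0,0,30,0,0,0,-1,0,0,60,0,0,0,-1,0,0,90,0,0,0,-1],
)

```text
clock: 31.6
eef_pos: [0.4996, 0.3169, 0.0377]
ee_rot: [[1.0, -0.002, 0.004], [-0.002, -1.0, 0.002], [0.004, -0.002, -1.0]]
ft_force: [0.6, 0.7, -0.6]
grip_width: 1.002
```

>>> carry_out(
  motion=[0,0,8,0,0,0,-1,0,0,15,0,0,0,-1,0,0,22,0,0,0,-1,0,0,28,0,0,0,-1,0,0,28,0,0,0,-1],
)

```text
clock: 32.02
eef_pos: [0.4999, 0.317, 0.0098]
ee_rot: [[1.0, -0.002, 0.005], [-0.002, -1.0, 0.002], [0.005, -0.002, -1.0]]
ft_force: [0.4, -0.9, -0.2]
grip_width: 0.999
```

>>> carry_out(
  motion=[0,0,4,0,0,0,-1,0,0,8,0,0,0,-1,0,0,12,0,0,0,-1,0,0,16,0,0,0,-1,0,0,16,0,0,0,-1],
)

```text
clock: 32.43
eef_pos: [0.4996, 0.3169, -0.0071]
ee_rot: [[1.0, -0.002, 0.004], [-0.002, -1.0, 0.001], [0.004, -0.001, -1.0]]
ft_force: [0.0, 0.2, -0.3]
grip_width: 1.001
```

```bash
python3 - <<'E'
from cell import vision
from h import *
w=vision.snapshot('wrist'); np.savez('w3.npz',**w); cv2.imwrite('pics/w3.png',w['img'])
K=w['camera_matrix'];v,u=np.mgrid[:400,:640];x=(u-K[0,2])/K[0,0];y=(v-K[1,2])/K[1,1];r=np.hypot(x,y)+1e-9;d=w['z_map']
X=np.stack([np.tan(r)*x/r*d,np.tan(r)*y/r*d,d],-1);W=(X-w['t'])@w['R']
f=(abs(W[...,0]-.5)<.016)&(abs(abs(W[...,1]-.317)-.045)<.012)&(W[...,2]>.018)&(W[...,2]<.1)
for sgn in (1,-1):
    q=W[f&((W[...,1]-.317)*sgn>0)]; i=q[:,2].argsort()[:12:3]; print(sgn,len(q),(q[i]*1000).round(1).tolist())
E
```

```text
1 3885 [[493.2, 360.4, 36.7], [494.1, 360.1, 37.2], [495.5, 359.9, 37.5], [507.1, 359.9, 37.6]]
-1 3914 [[501.4, 274.2, 36.5], [494.8, 274.6, 37.3], [496.8, 274.4, 37.6], [493.8, 274.6, 37.7]]
```

View pics/w3.png

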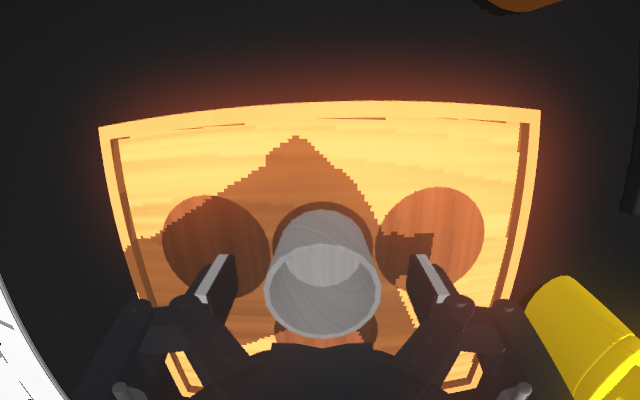

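The open fingers straddle the cup at (322,290), with tips (228,258) and (422,258) at z 0.037. The cup is centred between them. Lower 8 mm more and close.

>>> carry_out(
  motion=[0,0,3,0,0,0,-1,0,0,6,0,0,0,-1,0,0,8,0,0,0,-1,0,0,8,0,0,0,-1],
)

```text
clock: 32.82
eef_pos: [0.4995, 0.3168, -0.0153]
ee_rot: [[1.0, -0.002, 0.003], [-0.002, -1.0, 0.001], [0.003, -0.001, -1.0]]
ft_force: [0.2, -0.1, -0.2]
grip_width: 0.999
```

>>> carry_out(
  motion=[0,0,0,0,0,0,1,0,0,0,0,0,0,1,0,0,0,0,0,0,1,0,0,0,0,0,0,1,0,0,0,0,0,0,1],
  grip_force=30,
)

```text
clock: 33.23
eef_pos: [0.4998, 0.3169, -0.0149]
ee_rot: [[1.0, -0.002, 0.004], [-0.002, -1.0, 0.001], [0.004, -0.001, -1.0]]
ft_force: [0.3, -0.9, 3.2]
grip_width: 0.605
```

>>> carry_out(
  motion=[0,0,0,0,0,0,1,0,0,0,0,0,0,1,0,0,0,0,0,0,1],
)

```text
clock: 33.48
eef_pos: [0.4998, 0.3169, -0.0149]
ee_rot: [[1.0, -0.002, 0.004], [-0.002, -1.0, 0.001], [0.004, -0.001, -1.0]]
ft_force: [0.4, -0.9, 1.4]
grip_width: 0.606
```

>>> carry_out(
  motion=[0,0,-15,0,0,0,1,0,0,-45,0,0,0,1,0,0,-75,0,0,0,1,0,0,-105,0,0,0,1,0,0,-130,0,0,0,1],
)

```text
clock: 33.9
eef_pos: [0.4993, 0.3168, 0.1172]
ee_rot: [[1.0, -0.002, 0.005], [-0.002, -1.0, 0.002], [0.005, -0.002, -1.0]]
ft_force: [1.2, 0.2, -0.8]
grip_width: 0.603
```

>>> carry_out(
  motion=[10,33,0,0,0,0,1,20,66,0,0,0,0,1,30,98,0,0,0,0,1,40,130,0,0,0,0,1,50,162,0,0,0,0,1],
)

```text
clock: 34.32
eef_pos: [0.5491, 0.1532, 0.117]
ee_rot: [[1.0, -0.002, 0.005], [-0.002, -1.0, 0.002], [0.005, -0.002, -1.0]]
ft_force: [0.5, 1.2, -1.1]
grip_width: 0.605
```

>>> carry_out(
  motion=[10,33,0,0,0,0,1,20,66,0,0,0,0,1,30,98,0,0,0,0,1,40,130,0,0,0,0,1,48,155,0,0,0,0,1],
)

```text
clock: 34.73
eef_pos: [0.5971, -0.0043, 0.1167]
ee_rot: [[1.0, -0.002, 0.004], [-0.002, -1.0, 0.002], [0.004, -0.002, -1.0]]
ft_force: [-0.3, 0.5, -1.1]
grip_width: 0.599
```

>>> carry_out(
  motion=[0,0,0,0,0,0,1,0,0,0,0,0,0,1,0,0,0,0,0,0,1],
)

```text
clock: 34.98
eef_pos: [0.5968, -0.004, 0.1164]
ee_rot: [[1.0, -0.003, 0.004], [-0.003, -1.0, 0.002], [0.004, -0.002, -1.0]]
ft_force: [-0.3, -0.1, -0.8]
grip_width: 0.601
```

>>> carry_out(
  motion=[3,4.5,20,0,0,0,1,3,4.5,50,0,0,0,1,3,4.5,75,0,0,0,1,3,4.5,95,0,0,0,1,3,4.5,105,0,0,0,1],
)

```text
clock: 35.4
eef_pos: [0.5987, -0.007, 0.0086]
ee_rot: [[1.0, -0.001, 0.001], [-0.001, -1.0, 0.002], [0.001, -0.002, -1.0]]
ft_force: [1.0, 0.1, -0.9]
grip_width: 0.6
```

>>> carry_out(
  motion=[0,0,3,0,0,0,1,0,0,6,0,0,0,1,0,0,9,0,0,0,1,0,0,11,0,0,0,1,0,0,11,0,0,0,1],
)

```text
clock: 35.82
eef_pos: [0.599, -0.0068, -0.0018]
ee_rot: [[1.0, -0.001, 0.002], [-0.001, -1.0, 0.002], [0.002, -0.002, -1.0]]
ft_force: [0.4, 0.0, -1.1]
grip_width: 0.6
```

>>> carry_out(
  motion=[0,0,1,0,0,0,1,0,0,2,0,0,0,1,0,0,2,0,0,0,1,0,0,2,0,0,0,1],
)

```text
clock: 36.15
eef_pos: [0.5995, -0.0069, -0.0029]
ee_rot: [[1.0, -0.001, 0.003], [-0.001, -1.0, 0.002], [0.003, -0.002, -1.0]]
ft_force: [-1.9, 0.9, 5.2]
grip_width: 0.603
```

Contact at the expected height. Release, rise, and check.

>>> carry_out(
  motion=[0,0,0,0,0,0,0,0,0,0,0,0,0,-0.3,0,0,0,0,0,0,-0.6,0,0,0,0,0,0,-0.8,0,0,0,0,0,0,-1],
)

```text
clock: 36.57
eef_pos: [0.5995, -0.0069, -0.0029]
ee_rot: [[1.0, -0.001, 0.003], [-0.001, -1.0, 0.002], [0.003, -0.002, -1.0]]
ft_force: [-0.0, 0.6, -0.0]
grip_width: 0.991
```

>>> carry_out(
  motion=[0,0,0,0,0,0,-1,0,0,0,0,0,0,-1,0,0,-20,0,0,0,-1,0,0,-55,0,0,0,-1,0,0,-90,0,0,0,-1],
)

```text
clock: 36.98
eef_pos: [0.5984, -0.0071, 0.0871]
ee_rot: [[1.0, -0.001, 0.0], [-0.001, -1.0, 0.002], [0.0, -0.002, -1.0]]
ft_force: [0.5, 0.2, 0.6]
grip_width: 1.001
```

>>> carry_out(
  motion=[0,0,-30,0,0,0,-1,0,0,-70,0,0,0,-1,0,0,-110,0,0,0,-1,0,0,-120,0,0,0,-1,0,0,-120,0,0,0,-1],
)

```text
clock: 37.4
eef_pos: [0.5996, -0.0074, 0.2115]
ee_rot: [[1.0, -0.001, 0.006], [-0.001, -1.0, 0.002], [0.006, -0.002, -1.0]]
ft_force: [0.2, -0.6, -0.3]
grip_width: 0.998
```

```bash
cat > wc.py <<'E'
from h import *
from cell import vision
def wcloud(w):
    K=w['camera_matrix'];v,u=np.mgrid[:400,:640];x=(u-K[0,2])/K[0,0];y=(v-K[1,2])/K[1,1];r=np.hypot(x,y)+1e-9;d=w['z_map']
    X=np.stack([np.tan(r)*x/r*d,np.tan(r)*y/r*d,d],-1);W=(X-w['t'])@w['R'];W[(d==0)|(r>1.2)]=np.nan
    return W
def circ(W,x,y,z,R=.045,tol=.005):
    m=(np.hypot(W[...,0]-x,W[...,1]-y)<R)&(abs(W[...,2]-z)<tol)
    q=W[m][:,:2]*1000
    c,r=cv2.minEnclosingCircle(q.astype(np.float32)); return np.round(c,1),round(2*r,1),len(q)
E
python3 - <<'E'
from wc import *
w=vision.snapshot('wrist');W=wcloud(w);cv2.imwrite('pics/w4.png',w['img'])
print('cup',circ(W,.6,-.008,.069,.04))
m=(abs(W[...,2]-.024)<.0035)&(abs(W[...,0]-.6)<.07)&(abs(W[...,1]+.007)<.075)&(w['img'].min(-1)>70)
print('pan',cv2.minAreaRect((W[m][:,:2]*1000).astype(np.float32)),m.sum())
E
python3 chk.py
```

```text
cup (array([599.5,  -6.6]), 52.7, 480)
pan ((596.0213012695312, -6.918251037597656), (120.43330383300781, 120.9215316772461), 86.4894790649414) 6922
tall (532.8, -246.8, 49.8)
mid (535.3, -387.3, 57.1)
short (532.9, -378.6, 50.4) (436.4, -316.6, 62.1)
cup (534.5, -379.7, 50.5)
cup_pan (598.5, -6.7, 51.3) (532.8, -381.9, 52.8) (435.5, -306.0, 55.6)
```

View pics/w4.png

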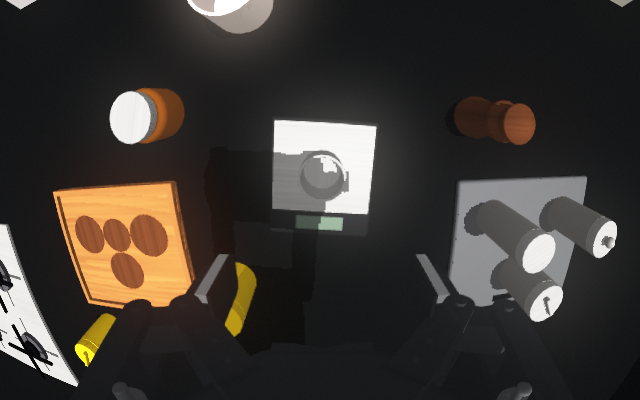

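The cup stands upright at (322,175) in the middle of the plate (120x121 mm, found at (275-375,122-213)). Wrist and top cameras put it within about 3.5 mm of the plate centre. The canisters stand on the board at (535,250), (603,238) and (545,302), and the jar and mill are undisturbed. Now I'll return tall with a deeper grip.

>>> carry_out(
  motion=[-34,120,0,0,0,0,-1,-34,120,0,0,0,0,-1,-34,120,0,0,0,0,-1,-34,120,0,0,0,0,-1],
)

```text
clock: 37.83
eef_pos: [0.562, -0.1323, 0.2045]
ee_rot: [[1.0, -0.005, -0.003], [-0.005, -1.0, 0.002], [-0.003, -0.001, -1.0]]
ft_force: [-0.3, 0.6, -0.9]
grip_width: 0.999
```

>>> carry_out(
  motion=[-34,115,0,0,-0.3,0,-1,-34,115,0,0,-0.3,0,-1,-34,115,0,0,-0.3,0,-1,-34,115,0,0,-0.3,0,-1,-34,115,0,0,-0.3,0,-1],
)

```text
clock: 38.25
eef_pos: [0.5263, -0.2487, 0.2024]
ee_rot: [[1.0, -0.009, -0.01], [-0.009, -1.0, 0.003], [-0.01, -0.003, -1.0]]
ft_force: [0.0, 0.6, -0.2]
grip_width: 0.997
```

>>> carry_out(
  motion=[0,0,20,0,0,0,-1,0,0,50,0,0,0,-1,0,0,80,0,0,0,-1,0,0,80,0,0,0,-1,0,0,80,0,0,0,-1],
)

```text
clock: 38.67
eef_pos: [0.525, -0.2471, 0.121]
ee_rot: [[1.0, -0.008, -0.013], [-0.007, -1.0, 0.005], [-0.013, -0.005, -1.0]]
ft_force: [0.7, 0.1, 0.9]
grip_width: 1.004
```

```bash
cat > wl.py <<'E'
from wc import *
import sys
w=vision.snapshot('wrist');W=wcloud(w)
x,y,z=map(float,sys.argv[1:4]);print(circ(W,x,y,z,.045,.004))
if len(sys.argv)>4: cv2.imwrite(sys.argv[4],w['img'])
E
python3 wl.py .533 -.247 .136
```

```text
(array([ 533.9, -248.2]), 50.2, 5520)
```

>>> carry_out(
  motion=[8.5,0.5,0,-0.3,0.7,-0.4,-1,8.5,0.5,0,-0.3,0.7,-0.4,-1,8.5,0.5,20,-0.3,0.7,-0.4,-1,8.5,0.5,40,-0.3,0.7,-0.4,-1,8.5,0.5,55,-0.3,0.7,-0.4,-1],
)

```text
clock: 39.13
eef_pos: [0.5343, -0.2481, 0.0681]
ee_rot: [[1.0, -0.0, 0.003], [-0.0, -1.0, -0.003], [0.003, 0.003, -1.0]]
ft_force: [-0.2, 0.7, -0.7]
grip_width: 0.999
```

>>> carry_out(
  motion=[0,0,0,0,0,0,-1,0,0,0,0,0,0,-1,0,0,0,0,0,0,-1],
)

```text
clock: 39.38
eef_pos: [0.5351, -0.2484, 0.0699]
ee_rot: [[1.0, -0.0, 0.005], [-0.0, -1.0, -0.004], [0.005, 0.004, -1.0]]
ft_force: [0.2, -0.2, 1.0]
grip_width: 0.998
```

```bash
python3 wl.py .533 -.247 .136
```

```text
(array([ 534.7, -247.4]), 89.8, 9028)
```

>>> carry_out(
  motion=[-1,0,3,0,0,0,-1,-1,0,6,0,0,0,-1,-1,0,6,0,0,0,-1,-1,0,6,0,0,0,-1],
)

```text
clock: 39.77
eef_pos: [0.5341, -0.2485, 0.064]
ee_rot: [[1.0, -0.0, 0.005], [-0.0, -1.0, -0.004], [0.005, 0.004, -1.0]]
ft_force: [0.2, 0.3, -0.3]
grip_width: 1.003
```

>>> carry_out(
  motion=[0,0,0,0,0,0,1,0,0,0,0,0,0,1,0,0,0,0,0,0,1,0,0,0,0,0,0,1,0,0,0,0,0,0,1],
  grip_force=40,
)

```text
clock: 40.18
eef_pos: [0.5342, -0.2485, 0.0643]
ee_rot: [[1.0, -0.0, 0.005], [-0.0, -1.0, -0.004], [0.005, 0.004, -1.0]]
ft_force: [0.2, 0.2, 3.0]
grip_width: 0.575
```

>>> carry_out(
  motion=[0,0,0,0,0,0,1,0,0,0,0,0,0,1,0,0,0,0,0,0,1],
)

```text
clock: 40.43
eef_pos: [0.5342, -0.2485, 0.0643]
ee_rot: [[1.0, -0.0, 0.005], [-0.0, -1.0, -0.004], [0.005, 0.004, -1.0]]
ft_force: [-0.3, -0.0, 1.8]
grip_width: 0.574
```

>>> carry_out(
  motion=[0,0,-20,0,0,0,1,0,0,-50,0,0,0,1,0,0,-80,0,0,0,1,0,0,-110,0,0,0,1,0,0,-130,0,0,0,1],
)

```text
clock: 40.85
eef_pos: [0.5337, -0.2481, 0.1969]
ee_rot: [[1.0, -0.0, 0.007], [-0.0, -1.0, -0.005], [0.007, 0.005, -1.0]]
ft_force: [0.0, -0.7, -1.7]
grip_width: 0.58
```

>>> carry_out(
  motion=[0,0,0,0,0,0,1,0,0,0,0,0,0,1],
)

```text
clock: 41.02
eef_pos: [0.534, -0.2482, 0.1974]
ee_rot: [[1.0, -0.0, 0.008], [-0.0, -1.0, -0.005], [0.008, 0.005, -1.0]]
ft_force: [0.7, -0.7, -3.3]
grip_width: 0.57
```

>>> carry_out(
  motion=[-9,-30,0,0,0,0,1,-9,-62,0,0,0,0,1,-9,-95,0,0,0,0,1,-9,-128,0,0,0,0,1,-9,-158,0,0,0,0,1],
)

```text
clock: 41.43
eef_pos: [0.524, -0.0885, 0.1938]
ee_rot: [[1.0, -0.0, 0.005], [-0.0, -1.0, -0.005], [0.005, 0.005, -1.0]]
ft_force: [0.3, 0.4, -3.0]
grip_width: 0.575
```

>>> carry_out(
  motion=[-9,-30,0,0,0,0,1,-9,-62,0,0,0,0,1,-9,-95,0,0,0,0,1,-9,-128,0,0,0,0,1,-9,-158,0,0,0,0,1],
)

```text
clock: 41.85
eef_pos: [0.5141, 0.0713, 0.1905]
ee_rot: [[1.0, -0.0, 0.002], [-0.0, -1.0, -0.005], [0.002, 0.005, -1.0]]
ft_force: [0.5, -0.8, -2.7]
grip_width: 0.567
```

>>> carry_out(
  motion=[-9,-30,0,0,0,0,1,-9,-62,0,0,0,0,1,-9,-95,0,0,0,0,1,-9,-128,0,0,0,0,1,-9,-158,0,0,0,0,1],
)

```text
clock: 42.27
eef_pos: [0.504, 0.231, 0.1871]
ee_rot: [[1.0, 0.0, -0.0], [0.0, -1.0, -0.006], [-0.0, 0.006, -1.0]]
ft_force: [0.5, -0.6, -2.4]
grip_width: 0.576
```

>>> carry_out(
  motion=[-9,-30,0,0,0,0,1,-9,-62,0,0,0,0,1,-9,-95,0,0,0,0,1,-9,-128,0,0,0,0,1,-9,-145,0,0,0,0,1],
)

```text
clock: 42.68
eef_pos: [0.4938, 0.3785, 0.1831]
ee_rot: [[1.0, 0.002, -0.003], [0.002, -1.0, -0.007], [-0.003, 0.007, -1.0]]
ft_force: [0.3, 0.0, -3.0]
grip_width: 0.574
```

>>> carry_out(
  motion=[0,0,0,0,0,0,1,0,0,0,0,0,0,1,0,0,0,0,0,0,1],
)

```text
clock: 42.93
eef_pos: [0.4935, 0.3777, 0.1815]
ee_rot: [[1.0, 0.002, -0.005], [0.002, -1.0, -0.009], [-0.005, 0.009, -1.0]]
ft_force: [-0.3, 0.3, -1.8]
grip_width: 0.575
```

>>> carry_out(
  motion=[4,-1,15,0.3,0.5,0,1,4,-1,40,0.3,0.5,0,1,4,-1,65,0.3,0.5,0,1,4,-1,87,0.3,0.5,0,1,4,-1,97,0.3,0.5,0,1],
)

```text
clock: 43.35
eef_pos: [0.4962, 0.3757, 0.0812]
ee_rot: [[1.0, 0.0, 0.001], [0.0, -1.0, -0.006], [0.001, 0.006, -1.0]]
ft_force: [0.0, -0.5, -2.8]
grip_width: 0.572
```

>>> carry_out(
  motion=[0,0,0,0,0,0,1,0,0,0,0,0,0,1,0,0,0,0,0,0,1],
)

```text
clock: 43.6
eef_pos: [0.4968, 0.3756, 0.0826]
ee_rot: [[1.0, -0.0, 0.002], [-0.0, -1.0, -0.005], [0.002, 0.005, -1.0]]
ft_force: [-0.5, 0.5, -2.1]
grip_width: 0.576
```

>>> carry_out(
  motion=[0.5,-2.5,6,0,0,0,1,0.5,-2.5,11,0,0,0,1,0.5,-2.5,15,0,0,0,1,0.5,-2.5,17,0,0,0,1,0.5,-2.5,17,0,0,0,1],
)

```text
clock: 44.02
eef_pos: [0.4971, 0.3779, 0.0648]
ee_rot: [[1.0, -0.0, 0.001], [-0.0, -1.0, -0.006], [0.001, 0.006, -1.0]]
ft_force: [0.1, -0.2, -3.0]
grip_width: 0.577
```

>>> carry_out(
  motion=[0,0,1,0,0,0,1,0,0,2.5,0,0,0,1,0,0,2.5,0,0,0,1,0,0,2.5,0,0,0,1],
)

```text
clock: 44.35
eef_pos: [0.4977, 0.3781, 0.0643]
ee_rot: [[1.0, -0.0, 0.003], [-0.0, -1.0, -0.005], [0.003, 0.005, -1.0]]
ft_force: [-2.8, -4.1, 12.2]
grip_width: 0.571
```

>>> carry_out(
  motion=[0,0,0,0,0,0,0,0,0,0,0,0,0,-0.3,0,0,0,0,0,0,-0.6,0,0,0,0,0,0,-0.8,0,0,0,0,0,0,-1],
)

```text
clock: 44.77
eef_pos: [0.4976, 0.3781, 0.0642]
ee_rot: [[1.0, 0.0, 0.003], [0.0, -1.0, -0.005], [0.003, 0.005, -1.0]]
ft_force: [0.2, -0.3, 0.9]
grip_width: 0.997
```

>>> carry_out(
  motion=[0,0,0,0,0,0,-1,0,0,0,0,0,0,-1,0,0,-20,0,0,0,-1,0,0,-55,0,0,0,-1,0,0,-90,0,0,0,-1],
)

```text
clock: 45.18
eef_pos: [0.4968, 0.3781, 0.1543]
ee_rot: [[1.0, -0.0, 0.001], [-0.0, -1.0, -0.006], [0.001, 0.006, -1.0]]
ft_force: [0.4, 0.4, -0.2]
grip_width: 1.003
```

>>> carry_out(
  motion=[0,0,-40,0,0,0,-1,0,0,-60,0,0,0,-1,0,0,-60,0,0,0,-1],
)

```text
clock: 45.43
eef_pos: [0.4979, 0.3794, 0.2204]
ee_rot: [[1.0, 0.0, 0.007], [0.0, -1.0, -0.002], [0.007, 0.002, -1.0]]
ft_force: [-0.2, -0.7, 0.1]
grip_width: 1.0
```

>>> carry_out(
  motion=[-15,174,0,0,0,0,-1,-15,174,0,0,0,0,-1,-15,174,0,0,0,0,-1,-15,174,0,0,0,0,-1,-15,174,0,0,0,0,-1],
)

```text
clock: 45.85
eef_pos: [0.4824, 0.201, 0.2207]
ee_rot: [[1.0, -0.002, 0.008], [-0.002, -1.0, -0.003], [0.008, 0.003, -1.0]]
ft_force: [0.2, 0.6, 0.3]
grip_width: 1.001
```

>>> carry_out(
  motion=[-15,174,0,0,0,0,-1,-15,174,0,0,0,0,-1,-15,174,0,0,0,0,-1,-15,174,0,0,0,0,-1,-15,174,0,0,0,0,-1],
)

```text
clock: 46.27
eef_pos: [0.4662, 0.0232, 0.2209]
ee_rot: [[1.0, -0.005, 0.008], [-0.005, -1.0, -0.004], [0.008, 0.004, -1.0]]
ft_force: [-1.4, 0.4, 0.6]
grip_width: 0.999
```

>>> carry_out(
  motion=[-15,174,0,0,0,0,-1,-15,174,0,0,0,0,-1,-15,174,0,0,0,0,-1,-15,174,0,0,0,0,-1,-15,174,0,0,0,0,-1],
)

```text
clock: 46.68
eef_pos: [0.4494, -0.1548, 0.2209]
ee_rot: [[1.0, -0.008, 0.007], [-0.008, -1.0, -0.005], [0.007, 0.005, -1.0]]
ft_force: [0.1, -0.3, 0.6]
grip_width: 0.998
```

>>> carry_out(
  motion=[-12,40,0,0,0,0,-1,-12,80,0,0,0,0,-1,-12,120,0,0,0,0,-1,-12,155,0,0,0,0,-1,-12,155,0,0,0,0,-1],
)

```text
clock: 47.1
eef_pos: [0.4356, -0.3142, 0.2202]
ee_rot: [[1.0, -0.011, 0.005], [-0.011, -1.0, -0.005], [0.005, 0.005, -1.0]]
ft_force: [1.1, 0.4, -0.4]
grip_width: 1.004
```

>>> carry_out(
  motion=[0,0,0,0,0,0,-1,0,0,0,0,0,0,-1,0,0,0,0,0,0,-1],
)

```text
clock: 47.35
eef_pos: [0.4358, -0.3133, 0.22]
ee_rot: [[1.0, -0.011, 0.005], [-0.011, -1.0, -0.004], [0.005, 0.004, -1.0]]
ft_force: [-0.2, 0.3, -0.1]
grip_width: 1.0
```

```bash
python3 wl.py .436 -.317 .112; python3 chk.py
```

```text
(array([ 437.1, -318.7]), 62.7, 2872)
tall (497.0, 376.2, 51.1)
mid (535.0, -387.8, 56.2)
short (535.3, -377.5, 49.3) (494.5, 369.2, 45.8) (436.4, -316.6, 62.1)
cup (534.5, -381.0, 51.1) (496.0, 371.6, 47.5)
cup_pan (598.5, -6.7, 51.3) (532.8, -383.1, 53.8) (435.5, -306.0, 55.6)
```

>>> carry_out(
  motion=[1,4.5,0,0.2,-0.2,-0.6,-1,1,4.5,35,0.2,-0.2,-0.6,-1,1,4.5,70,0.2,-0.2,-0.6,-1,1,4.5,105,0.2,-0.2,-0.6,-1,1,4.5,120,0.2,-0.2,-0.6,-1],
)

```text
clock: 47.87
eef_pos: [0.4365, -0.3168, 0.0959]
ee_rot: [[1.0, 0.002, -0.001], [0.002, -1.0, 0.001], [-0.001, -0.001, -1.0]]
ft_force: [-0.0, 0.2, -0.3]
grip_width: 1.001
```

>>> carry_out(
  motion=[0,0,0,0,0,0,-1,0,0,0,0,0,0,-1,0,0,0,0,0,0,-1],
)

```text
clock: 48.12
eef_pos: [0.437, -0.317, 0.0974]
ee_rot: [[1.0, 0.003, -0.0], [0.003, -1.0, 0.001], [-0.0, -0.001, -1.0]]
ft_force: [-0.3, 0.7, 0.0]
grip_width: 1.004
```

```bash
python3 wl.py .437 -.318 .112 pics/w5.png
```

```text
(array([ 437.1, -318.7]), 62.6, 7127)
```

Aligned. Descend to TCP 0.040, grip and lift.

>>> carry_out(
  motion=[0,1.5,15,0,0,0,-1,0,1.5,30,0,0,0,-1,0,1.5,45,0,0,0,-1,0,1.5,56,0,0,0,-1,0,1.5,56,0,0,0,-1],
)

```text
clock: 48.58
eef_pos: [0.4369, -0.3184, 0.0408]
ee_rot: [[1.0, 0.002, -0.0], [0.002, -1.0, 0.001], [-0.0, -0.001, -1.0]]
ft_force: [-0.5, 0.4, -0.1]
grip_width: 1.002
```

>>> carry_out(
  motion=[0,0,0,0,0,0,1,0,0,0,0,0,0,1,0,0,0,0,0,0,1,0,0,0,0,0,0,1,0,0,0,0,0,0,1],
  grip_force=40,
)

```text
clock: 49.0
eef_pos: [0.4375, -0.3189, 0.0422]
ee_rot: [[1.0, 0.003, 0.001], [0.003, -1.0, -0.001], [0.001, 0.001, -1.0]]
ft_force: [-0.2, -0.2, 6.7]
grip_width: 0.712
```

>>> carry_out(
  motion=[0,0,0,0,0,0,1,0,0,0,0,0,0,1,0,0,0,0,0,0,1],
)

```text
clock: 49.25
eef_pos: [0.4374, -0.3188, 0.0422]
ee_rot: [[1.0, 0.003, 0.001], [0.003, -1.0, -0.0], [0.001, 0.0, -1.0]]
ft_force: [0.6, -0.7, 1.5]
grip_width: 0.713
```

>>> carry_out(
  motion=[0,0,-20,0,0,0,1,0,0,-55,0,0,0,1,0,0,-90,0,0,0,1,0,0,-125,0,0,0,1,0,0,-150,0,0,0,1],
)

```text
clock: 49.67
eef_pos: [0.4375, -0.3189, 0.1954]
ee_rot: [[1.0, 0.003, 0.003], [0.003, -1.0, -0.002], [0.003, 0.002, -1.0]]
ft_force: [0.1, -0.3, -2.0]
grip_width: 0.71
```

>>> carry_out(
  motion=[0,0,0,0,0,0,1,0,0,0,0,0,0,1],
)

```text
clock: 49.83
eef_pos: [0.4379, -0.3192, 0.1969]
ee_rot: [[1.0, 0.003, 0.005], [0.003, -1.0, -0.003], [0.005, 0.003, -1.0]]
ft_force: [-0.1, 0.1, -2.4]
grip_width: 0.713
```

>>> carry_out(
  motion=[1,-30,0,0,0,0,1,1,-62,0,0,0,0,1,1,-95,0,0,0,0,1,1,-128,0,0,0,0,1,1,-160,0,0,0,0,1],
)

```text
clock: 50.25
eef_pos: [0.4376, -0.1576, 0.1941]
ee_rot: [[1.0, 0.002, 0.002], [0.002, -1.0, -0.002], [0.002, 0.002, -1.0]]
ft_force: [1.6, 1.1, -2.4]
grip_width: 0.712
```

>>> carry_out(
  motion=[1,-30,0,0,0,0,1,1,-62,0,0,0,0,1,1,-95,0,0,0,0,1,1,-128,0,0,0,0,1,1,-160,0,0,0,0,1],
)

```text
clock: 50.67
eef_pos: [0.4373, 0.004, 0.1917]
ee_rot: [[1.0, 0.002, 0.0], [0.002, -1.0, -0.002], [0.0, 0.002, -1.0]]
ft_force: [1.3, 0.4, -0.9]
grip_width: 0.711
```

>>> carry_out(
  motion=[1,-30,0,0,0,0,1,1,-62,0,0,0,0,1,1,-95,0,0,0,0,1,1,-128,0,0,0,0,1,1,-160,0,0,0,0,1],
)

```text
clock: 51.08
eef_pos: [0.437, 0.1656, 0.1892]
ee_rot: [[1.0, 0.002, -0.002], [0.002, -1.0, -0.003], [-0.002, 0.003, -1.0]]
ft_force: [1.0, -0.7, -2.4]
grip_width: 0.71
```

>>> carry_out(
  motion=[1,-30,0,0,0,0,1,1,-62,0,0,0,0,1,1,-95,0,0,0,0,1,1,-128,0,0,0,0,1,1,-147,0,0,0,0,1],
)

```text
clock: 51.5
eef_pos: [0.4366, 0.315, 0.1863]
ee_rot: [[1.0, 0.004, -0.005], [0.004, -1.0, -0.004], [-0.005, 0.004, -1.0]]
ft_force: [-0.3, -0.7, -2.3]
grip_width: 0.713
```

>>> carry_out(
  motion=[0,0,0,0,0,0,1,0,0,0,0,0,0,1,0,0,0,0,0,0,1],
)

```text
clock: 51.75
eef_pos: [0.4361, 0.3144, 0.1846]
ee_rot: [[1.0, 0.004, -0.007], [0.004, -1.0, -0.006], [-0.007, 0.006, -1.0]]
ft_force: [-0.3, -0.5, -2.5]
grip_width: 0.71
```

>>> carry_out(
  motion=[1,-2,20,0.3,0.4,0.2,1,1,-2,50,0.3,0.4,0.2,1,1,-2,80,0.3,0.4,0.2,1,1,-2,107,0.3,0.4,0.2,1,1,-2,119,0.3,0.4,0.2,1],
)

```text
clock: 52.17
eef_pos: [0.435, 0.3136, 0.0617]
ee_rot: [[1.0, -0.001, -0.003], [-0.001, -1.0, -0.003], [-0.003, 0.003, -1.0]]
ft_force: [0.6, 0.1, -3.4]
grip_width: 0.716
```

>>> carry_out(
  motion=[0,0,0,0,0,0,1,0,0,0,0,0,0,1,0,0,0,0,0,0,1],
)

```text
clock: 52.42
eef_pos: [0.4358, 0.3136, 0.0633]
ee_rot: [[1.0, -0.002, -0.002], [-0.002, -1.0, -0.002], [-0.002, 0.002, -1.0]]
ft_force: [-0.6, 0.7, -1.5]
grip_width: 0.709
```

>>> carry_out(
  motion=[0.5,-1,6,0,0,0,1,0.5,-1,11,0,0,0,1,0.5,-1,16,0,0,0,1,0.5,-1,19,0,0,0,1,0.5,-1,19,0,0,0,1],
)

```text
clock: 52.83
eef_pos: [0.4359, 0.3144, 0.0434]
ee_rot: [[1.0, -0.001, -0.003], [-0.001, -1.0, -0.003], [-0.003, 0.003, -1.0]]
ft_force: [-0.0, -0.6, -2.4]
grip_width: 0.708
```

>>> carry_out(
  motion=[0,0,1,0,0,0,1,0,0,2.5,0,0,0,1,0,0,2.5,0,0,0,1,0,0,2.5,0,0,0,1],
)

```text
clock: 53.17
eef_pos: [0.4363, 0.3145, 0.0423]
ee_rot: [[1.0, -0.001, -0.002], [-0.001, -1.0, -0.002], [-0.002, 0.002, -1.0]]
ft_force: [-2.4, -3.9, 9.4]
grip_width: 0.712
```

>>> carry_out(
  motion=[0,0,0,0,0,0,0,0,0,0,0,0,0,-0.3,0,0,0,0,0,0,-0.6,0,0,0,0,0,0,-0.8,0,0,0,0,0,0,-1],
)

```text
clock: 53.58
eef_pos: [0.4364, 0.3146, 0.0423]
ee_rot: [[1.0, -0.001, -0.002], [-0.001, -1.0, -0.002], [-0.002, 0.002, -1.0]]
ft_force: [0.2, -0.4, -0.2]
grip_width: 0.992
```

>>> carry_out(
  motion=[0,0,0,0,0,0,-1,0,0,0,0,0,0,-1,0,0,-20,0,0,0,-1,0,0,-55,0,0,0,-1,0,0,-90,0,0,0,-1],
)

```text
clock: 54.0
eef_pos: [0.4359, 0.3143, 0.1325]
ee_rot: [[1.0, -0.001, -0.004], [-0.001, -1.0, -0.003], [-0.004, 0.003, -1.0]]
ft_force: [0.4, 0.5, 0.9]
grip_width: 1.001
```

>>> carry_out(
  motion=[0,0,-40,0,0,0,-1,0,0,-80,0,0,0,-1,0,0,-85,0,0,0,-1,0,0,-85,0,0,0,-1],
)

```text
clock: 54.33
eef_pos: [0.437, 0.3152, 0.2209]
ee_rot: [[1.0, -0.001, 0.001], [-0.001, -1.0, -0.0], [0.001, 0.0, -1.0]]
ft_force: [-0.1, 0.7, -1.0]
grip_width: 0.999
```

>>> carry_out(
  motion=[25,176,0,0,0,0,-1,25,176,0,0,0,0,-1,25,176,0,0,0,0,-1,25,176,0,0,0,0,-1,25,176,0,0,0,0,-1],
)

```text
clock: 54.75
eef_pos: [0.4619, 0.135, 0.22]
ee_rot: [[1.0, -0.004, 0.0], [-0.004, -1.0, -0.002], [0.0, 0.002, -1.0]]
ft_force: [0.1, 0.5, 0.6]
grip_width: 1.001
```

>>> carry_out(
  motion=[25,176,0,0,0,0,-1,25,176,0,0,0,0,-1,25,176,0,0,0,0,-1,25,176,0,0,0,0,-1,25,176,0,0,0,0,-1],
)

```text
clock: 55.17
eef_pos: [0.486, -0.0449, 0.2189]
ee_rot: [[1.0, -0.006, -0.001], [-0.006, -1.0, -0.003], [-0.001, 0.003, -1.0]]
ft_force: [0.8, -0.7, 0.5]
grip_width: 1.0
```

>>> carry_out(
  motion=[26,176,0,0,0,0,-1,26,176,0,0,0,0,-1,26,176,0,0,0,0,-1,26,176,0,0,0,0,-1,26,176,0,0,0,0,-1],
)

```text
clock: 55.58
eef_pos: [0.5106, -0.2251, 0.2175]
ee_rot: [[1.0, -0.009, -0.003], [-0.009, -1.0, -0.002], [-0.003, 0.002, -1.0]]
ft_force: [0.5, 0.7, 0.0]
grip_width: 0.998
```

>>> carry_out(
  motion=[27,40,0,0,0,0,-1,27,80,0,0,0,0,-1,27,120,0,0,0,0,-1,27,160,0,0,0,0,-1,27,160,0,0,0,0,-1],
)

```text
clock: 56.0
eef_pos: [0.5353, -0.3901, 0.2152]
ee_rot: [[1.0, -0.012, -0.006], [-0.012, -1.0, -0.002], [-0.006, 0.002, -1.0]]
ft_force: [-0.5, 0.5, 0.5]
grip_width: 1.0
```

>>> carry_out(
  motion=[0,0,0,0,0,0,-1,0,0,0,0,0,0,-1,0,0,0,0,0,0,-1],
)

```text
clock: 56.25
eef_pos: [0.5355, -0.3891, 0.2144]
ee_rot: [[1.0, -0.011, -0.007], [-0.011, -1.0, -0.001], [-0.007, 0.001, -1.0]]
ft_force: [0.3, 0.4, -0.3]
grip_width: 1.003
```

```bash
python3 wl.py .535 -.389 .124; python3 chk.py
```

```text
(array([ 536.3, -389.7]), 56.7, 2618)
tall (498.4, 376.2, 50.6)
mid (535.2, -387.9, 55.8)
short (532.9, -383.2, 53.4) (496.8, 372.6, 47.5) (436.5, 312.7, 62.2)
cup (534.5, -379.7, 50.5)
cup_pan (598.5, -6.7, 51.3) (532.8, -381.9, 52.8) (497.3, 369.6, 45.9)
```

>>> carry_out(
  motion=[1,0,10,0,0.3,-0.6,-1,1,0,40,0,0.3,-0.6,-1,1,0,70,0,0.3,-0.6,-1,1,0,100,0,0.3,-0.6,-1,1,0,107,0,0.3,-0.6,-1],
)

```text
clock: 56.77
eef_pos: [0.5345, -0.3869, 0.1026]
ee_rot: [[1.0, 0.001, -0.005], [0.001, -1.0, 0.002], [-0.005, -0.002, -1.0]]
ft_force: [-0.5, 0.1, -0.8]
grip_width: 1.001
```

>>> carry_out(
  motion=[0,0,0,0,0,0,-1,0,0,0,0,0,0,-1,0,0,0,0,0,0,-1],
)

```text
clock: 57.02
eef_pos: [0.5351, -0.387, 0.1043]
ee_rot: [[1.0, 0.002, -0.003], [0.002, -1.0, 0.001], [-0.003, -0.001, -1.0]]
ft_force: [-0.3, -1.0, 0.3]
grip_width: 1.003
```

>>> carry_out(
  motion=[1,2.5,15,0,0,0,-1,1,2.5,30,0,0,0,-1,1,2.5,42,0,0,0,-1,1,2.5,52,0,0,0,-1,1,2.5,52,0,0,0,-1],
)

```text
clock: 57.43
eef_pos: [0.5349, -0.3887, 0.049]
ee_rot: [[1.0, 0.001, -0.007], [0.001, -1.0, 0.003], [-0.007, -0.003, -1.0]]
ft_force: [0.1, -0.3, -1.1]
grip_width: 1.0
```

>>> carry_out(
  motion=[0,0,0,0,0,0,1,0,0,0,0,0,0,1,0,0,0,0,0,0,1,0,0,0,0,0,0,1,0,0,0,0,0,0,1],
  grip_force=40,
)

```text
clock: 57.85
eef_pos: [0.535, -0.3889, 0.0495]
ee_rot: [[1.0, 0.001, -0.006], [0.001, -1.0, 0.003], [-0.006, -0.003, -1.0]]
ft_force: [-0.5, -0.4, -0.4]
grip_width: 0.641
```

>>> carry_out(
  motion=[0,0,0,0,0,0,1,0,0,0,0,0,0,1,0,0,0,0,0,0,1],
)

```text
clock: 58.1
eef_pos: [0.535, -0.3888, 0.0494]
ee_rot: [[1.0, 0.001, -0.006], [0.001, -1.0, 0.003], [-0.006, -0.003, -1.0]]
ft_force: [-0.2, 0.2, -1.3]
grip_width: 0.642
```

>>> carry_out(
  motion=[0,0,-20,0,0,0,1,0,0,-55,0,0,0,1,0,0,-90,0,0,0,1,0,0,-125,0,0,0,1,0,0,-150,0,0,0,1],
)

```text
clock: 58.52
eef_pos: [0.5362, -0.3894, 0.203]
ee_rot: [[1.0, 0.002, -0.004], [0.002, -1.0, 0.001], [-0.004, -0.001, -1.0]]
ft_force: [0.9, -0.8, -1.7]
grip_width: 0.645
```

>>> carry_out(
  motion=[0,0,0,0,0,0,1,0,0,0,0,0,0,1],
)

```text
clock: 58.68
eef_pos: [0.5367, -0.3898, 0.2048]
ee_rot: [[1.0, 0.002, -0.002], [0.002, -1.0, -0.001], [-0.002, 0.001, -1.0]]
ft_force: [0.1, 0.2, -3.2]
grip_width: 0.641
```

>>> carry_out(
  motion=[-9,-30,0,0,0,0,1,-9,-62,0,0,0,0,1,-9,-95,0,0,0,0,1,-9,-128,0,0,0,0,1,-9,-161,0,0,0,0,1],
)

```text
clock: 59.1
eef_pos: [0.5265, -0.2271, 0.2022]
ee_rot: [[1.0, 0.001, -0.004], [0.001, -1.0, 0.001], [-0.004, -0.001, -1.0]]
ft_force: [1.3, 0.1, -1.1]
grip_width: 0.639
```

>>> carry_out(
  motion=[-9,-30,0,0,0,0,1,-9,-62,0,0,0,0,1,-9,-95,0,0,0,0,1,-9,-128,0,0,0,0,1,-9,-161,0,0,0,0,1],
)

```text
clock: 59.52
eef_pos: [0.5163, -0.0645, 0.2001]
ee_rot: [[1.0, 0.001, -0.007], [0.001, -1.0, 0.001], [-0.007, -0.001, -1.0]]
ft_force: [1.8, 0.3, -1.4]
grip_width: 0.643
```

>>> carry_out(
  motion=[-9,-30,0,0,0,0,1,-9,-62,0,0,0,0,1,-9,-95,0,0,0,0,1,-9,-128,0,0,0,0,1,-9,-161,0,0,0,0,1],
)

```text
clock: 59.93
eef_pos: [0.5063, 0.0979, 0.1982]
ee_rot: [[1.0, 0.001, -0.009], [0.001, -1.0, 0.001], [-0.009, -0.001, -1.0]]
ft_force: [-0.2, 0.0, -1.8]
grip_width: 0.645
```

>>> carry_out(
  motion=[-7,-30,0,0,0,0,1,-7,-62,0,0,0,0,1,-7,-95,0,0,0,0,1,-7,-128,0,0,0,0,1,-7,-152,0,0,0,0,1],
)

```text
clock: 60.35
eef_pos: [0.4981, 0.2521, 0.196]
ee_rot: [[1.0, 0.002, -0.012], [0.002, -1.0, 0.0], [-0.012, -0.0, -1.0]]
ft_force: [0.6, 0.0, -2.5]
grip_width: 0.641
```

>>> carry_out(
  motion=[0,0,0,0,0,0,1,0,0,0,0,0,0,1,0,0,0,0,0,0,1],
)

```text
clock: 60.6
eef_pos: [0.4976, 0.2517, 0.1942]
ee_rot: [[1.0, 0.002, -0.014], [0.002, -1.0, -0.001], [-0.014, 0.001, -1.0]]
ft_force: [0.0, 0.9, -1.5]
grip_width: 0.643
```

>>> carry_out(
  motion=[4,-2,20,0.2,0.5,0,1,4,-2,50,0.2,0.5,0,1,4,-2,80,0.2,0.5,0,1,4,-2,107,0.2,0.5,0,1,4,-2,120,0.2,0.5,0,1],
)

```text
clock: 61.02
eef_pos: [0.4985, 0.2516, 0.0701]
ee_rot: [[1.0, 0.001, -0.009], [0.001, -1.0, 0.0], [-0.009, -0.0, -1.0]]
ft_force: [0.1, 0.7, -2.8]
grip_width: 0.646
```

>>> carry_out(
  motion=[0,0,0,0,0,0,1,0,0,0,0,0,0,1,0,0,0,0,0,0,1],
)

```text
clock: 61.27
eef_pos: [0.4992, 0.2515, 0.0717]
ee_rot: [[1.0, 0.0, -0.008], [0.0, -1.0, 0.001], [-0.008, -0.001, -1.0]]
ft_force: [1.1, -0.4, -1.5]
grip_width: 0.642
```

>>> carry_out(
  motion=[1.5,-1.5,6,0,0,0,1,1.5,-1.5,12,0,0,0,1,1.5,-1.5,17,0,0,0,1,1.5,-1.5,20,0,0,0,1,1.5,-1.5,20,0,0,0,1],
)

```text
clock: 61.68
eef_pos: [0.5001, 0.2529, 0.0508]
ee_rot: [[1.0, 0.0, -0.009], [0.0, -1.0, 0.001], [-0.009, -0.001, -1.0]]
ft_force: [0.3, 0.6, -3.1]
grip_width: 0.643
```

>>> carry_out(
  motion=[0,0,1,0,0,0,1,0,0,2.5,0,0,0,1,0,0,2.5,0,0,0,1,0,0,2.5,0,0,0,1],
)

```text
clock: 62.02
eef_pos: [0.5005, 0.253, 0.0494]
ee_rot: [[1.0, 0.0, -0.008], [0.0, -1.0, 0.001], [-0.008, -0.001, -1.0]]
ft_force: [-3.3, -2.5, 7.4]
grip_width: 0.646
```

Contact. Release, rise and move aside for the final check.

>>> carry_out(
  motion=[0,0,0,0,0,0,0,0,0,0,0,0,0,-0.3,0,0,0,0,0,0,-0.6,0,0,0,0,0,0,-0.8,0,0,0,0,0,0,-1],
)

```text
clock: 62.43
eef_pos: [0.5006, 0.253, 0.0494]
ee_rot: [[1.0, 0.0, -0.008], [0.0, -1.0, 0.001], [-0.008, -0.001, -1.0]]
ft_force: [-0.6, 0.4, 1.0]
grip_width: 0.994
```

>>> carry_out(
  motion=[0,0,0,0,0,0,-1,0,0,0,0,0,0,-1,0,0,-20,0,0,0,-1,0,0,-55,0,0,0,-1,0,0,-90,0,0,0,-1],
)

```text
clock: 62.85
eef_pos: [0.5005, 0.2526, 0.1396]
ee_rot: [[1.0, 0.0, -0.01], [0.0, -1.0, -0.0], [-0.01, 0.0, -1.0]]
ft_force: [0.3, 0.4, 0.7]
grip_width: 1.003
```

>>> carry_out(
  motion=[0,0,-40,0,0,0,-1,0,0,-80,0,0,0,-1,0,0,-85,0,0,0,-1,0,0,-85,0,0,0,-1],
)

```text
clock: 63.18
eef_pos: [0.5023, 0.2531, 0.228]
ee_rot: [[1.0, 0.0, -0.005], [0.0, -1.0, 0.002], [-0.005, -0.002, -1.0]]
ft_force: [0.3, 0.1, -1.0]
grip_width: 1.001
```

>>> carry_out(
  motion=[-10,200,0,0,0,0,-1,-10,200,0,0,0,0,-1,-10,200,0,0,0,0,-1,-10,200,0,0,0,0,-1,-10,200,0,0,0,0,-1],
)

```text
clock: 63.6
eef_pos: [0.4915, 0.0507, 0.2265]
ee_rot: [[1.0, 0.0, -0.006], [0.0, -1.0, 0.002], [-0.006, -0.002, -1.0]]
ft_force: [-0.1, 0.4, 0.0]
grip_width: 1.0
```

>>> carry_out(
  motion=[-10,200,0,0,0,0,-1,-10,200,0,0,0,0,-1,-10,200,0,0,0,0,-1,-10,200,0,0,0,0,-1,-10,200,0,0,0,0,-1],
)

```text
clock: 64.02
eef_pos: [0.4806, -0.1516, 0.225]
ee_rot: [[1.0, -0.0, -0.007], [-0.0, -1.0, 0.002], [-0.007, -0.002, -1.0]]
ft_force: [0.6, 0.6, -0.1]
grip_width: 0.998
```

>>> carry_out(
  motion=[-10,150,0,0,0,0,-1,-10,150,0,0,0,0,-1,-10,150,0,0,0,0,-1,-10,150,0,0,0,0,-1,-10,150,0,0,0,0,-1],
)

```text
clock: 64.43
eef_pos: [0.4693, -0.3057, 0.2226]
ee_rot: [[1.0, -0.004, -0.01], [-0.004, -1.0, 0.003], [-0.01, -0.003, -1.0]]
ft_force: [0.6, 0.6, -0.1]
grip_width: 0.999
```

```bash
python3 chk.py tf; python3 - <<'E'
from h import *
from cell import vision
s=vision.snapshot('top')
for k,z in dict(jar=.085,mill=.13).items(): print(k,lid(s,z,(.6,.75,-.35,.35),False,.012))
E
```

```text
tall (498.3, 376.4, 50.3)
mid (501.4, 250.9, 56.1)
short (495.7, 370.3, 46.9) (436.5, 312.7, 62.3)
cup
cup_pan (598.5, -6.7, 51.3)
jar [(674.5, 204.3, 61.8, np.int32(502)), (667.8, -203.2, 47.2, np.int32(115))]
mill [(666.2, -203.3, 32.9, np.int32(128))]
```

View pics/tf.png

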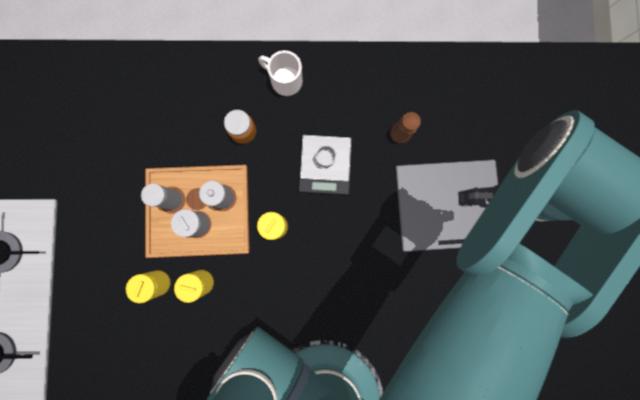

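Everything is in place: tall (153,196), mid (212,194) and short (187,223) match their starting pixels, and the cup is on the plate at (325,157). Handing in.

```bash
python3 -c "
from cell import manip
print(manip.finish_job())"
```

```text
the job is handed in; nothing more can be done
None
```

I moved all three canisters onto the board, set the cup on the scale, put each canister back on its own inlay, and handed the job in at about 64 s of the 147 s. The hand-in gives no verdict.

**Final checks (top camera):**

| Item | Distance from target |
|---|---|
| tall_canister | about 2.4 mm from its start |
| middle_canister | about 0.5 mm from its start |
| short_canister | under 1 mm from its start |
| cup | about 2 mm from the plate centre measured by the top camera, about 3.5 mm by the wrist camera |

All four look upright and the gripper is clear of everything. The jar is unmoved. The mill reads 0.1–2.6 mm from its start depending on the fit, and nothing came near it. I never reached for the yellow look-alikes.

**What failed or disagreed:**
- **Missed first grasp of the cup:** the fingers shut just above the rim and the cup stayed upright and in place. The wrist and scene cameras showed the real fingertips 37–44 mm above the stated TCP. I corrected for this, and the second grasp and the returns held well inside the pads.
- **Shallow first grips:** the three moves to the board were made before that correction. They held only near the lids, but nothing slipped visibly.
- **Camera against TCP on the board:** the top camera read y about 4.7 mm above the TCP at release there. The offset was only about 1–2 mm on the tray, so I judged the returns against the starting camera readings.

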